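# Lift the cutter pack off its stand with the cross-foot key and hang it to drip

### The job

The chopper's washed cutter pack lies on the round stand: take the red-handled lifting key from the fork of the drip rack, thread its cross-shaped foot down through the rings, feel gently for the cross-shaped opening in the brass hub at the bottom (nobody knows which way that is turned), go through, turn about an eighth of a turn so that the foot catches beneath, and lift the whole pack off as one stack. Then hang the key, with the complete pack on it, back in the fork of the drip rack by its collar and let go. The discs are sharp and the stand is delicate: never touch the discs with the gripper, press down on the pack only lightly (never with more than 30 N), do not let the pack tip, and do not bump the other things on the desk.

Things in the scene. Friction and masses are not known exactly. Their poses are not given: they have to be found in the camera images.
- key: Lifting key, loose, 0.12 kg, 185 mm long, hanging upright in the rack's fork. Origin: centre of the foot's underside, z up the rod. Foot: plus-shaped cross, arms along the key's x and y, each reaching 13 mm from the axis, 7 mm wide, z 0 to 8 mm, rounded below, flat on top. Rod 9 mm thick up to z = 125 mm.
- key_grip (a point): Middle of the key's red handle, 165 mm above the foot's underside. The handle is flat-sided, 36 mm wide along the key's x, 14 mm thick along its y (grip it across y), and spans 131 to 185 mm above the foot's underside.
- key_collar (a point): On the key's axis, at the underside of its round steel collar (28 mm diameter, 125 to 131 mm above the foot's underside).
- stand: Fixed grey round stand, 110 mm diameter; its place changes. Origin: centre of its underside, on the desk. Base 10 mm thick; on it an aluminium tube (outer radius 32, inner 22 mm), top at 36 mm, carries the pack; so below the hub is a free hollow of 22 mm radius, 10 to 36 mm above the desk. Three steel pins, 39 mm from the axis, 62 mm high, keep the pack centred within 2 mm.
- stand_seat (a point): Stand axis, top of its tube. The loose brass hub (radius 34 mm, unmeasured) lies here, 36 to 44 mm above the desk. Its plus-shaped opening (arms 9.5 mm wide, reaching 15 mm from the axis) is centred on the stand within 1 mm but turned at random, repeating each quarter turn. The hub stays put while the foot is turned on it under light load. Foot wholly below it and turned 45 degrees: locked.
- cutter_low: Lower toothed steel cutter disc (sharp), loose, 5 mm thick, outer radius 32.5 mm, with a white spacer collar fixed on top (outer radius 26.5, 8 mm high); round bore of 15 mm radius. On the hub, 44 to 57 mm above the desk. Origin: centre of its underside. With the pack on the key's foot this disc is 15 mm above the foot's underside.
- cutter_top: Upper toothed steel cutter disc (sharp), loose, 5 mm thick, outer radius 32.5, bore radius 15 mm, on the spacer collar, 57 to 62 mm above the desk. Origin: centre of its underside. With the pack on the key's foot it is 28 mm above the foot's underside. The whole pack weighs 0.24 to 0.34 kg.
- rack: Fixed drip rack; place and yaw change. Origin: underside of its grey dish (118 x 90 x 14 mm), below the hanging point. Its fork opens to its own -x: two level steel bars of 8 mm along x, tops 178 mm above the desk, 15 mm clear between them, tips turned up to 186 mm at x = -27 mm, a cross-bar behind. Round 12 mm post at x = +52 mm, 182 mm high.
- rack_seat (a point): Hanging point: midway between the bars, level with their tops (178 mm); x axis as the rack's. The rod can pass on to 9 mm behind it. Rod and pack go in and out from the -x side with the collar above the tips (over 8 mm above this point); then the collar is lowered onto the bars behind the tips.
- dropper_bottle: Bystander: small dropper bottle with blue top, 28 mm diameter, 68 mm high, front right. Origin: centre of its underside.
- marker_pen: Bystander: marker with black cap, 121 mm long, 15 mm thick, lying at the left. Origin: under its middle.

How it is judged (in metres and radians):
On the way, in this order (a step that is already met when the one before it is completed fails the run):
1. the key has been lifted out of the fork (z of key_collar in the frame of rack_seat above 0.009 m), for 0.1 s.
2. the key is locked under the hub and carries the complete pack clear above the stand (z of cutter_top in the frame of key between 0.026 and 0.036 m and z of cutter_low in the frame of key between 0.013 and 0.023 m and z of cutter_top in the frame of stand above 0.085 m), for 0.2 s.
At the end, for the whole second after the job is handed in: The key hangs by its collar on the fork's bars (within 13 mm of the hanging point sideways, -4 to +3 mm in height), upright within 0.12 rad, released, still; both cutters on it, level within 0.2 rad, the lower 13 to 23 mm and the upper 26 to 36 mm above the foot's underside (z of cutter_top in the frame of key between 0.026 and 0.036 m and z of cutter_low in the frame of key between 0.013 and 0.023 m and horizontal distance between key_collar and rack_seat below 0.013 m and z of key_collar in the frame of rack_seat between -0.004 and 0.003 m and angle between key's own z axis and vertical below 0.12 rad and angle between each of cutter_top, cutter_low's own z axis and vertical below 0.2 rad and linear speed of each of key, cutter_top below 0.03 m/s and contact force between the fingers and key below 0.1 N); the robot touches nothing.
It fails at once if the gripper touches a sharp disc (contact force between the fingers and cutter_low above 1 N or contact force between the fingers and cutter_top above 1 N).
It fails at once if the stand is pressed with more than 30 N (contact force between stand and anything else above 30 N).
It fails at once if a disc tips by more than 0.45 rad (angle between any of cutter_low, cutter_top's own z axis and vertical above 0.45 rad).
It fails at once if the dropper bottle or the marker is bumped with more than 2 N (contact force between any of dropper_bottle, marker_pen and anything else above 2 N).
It also fails if it takes over 72 s, if anything falls off the work surface, if the arm or the gripper's body presses on something with over 40 N, if the wrist force passes 120 N, or if a joint passes its speed limit or range.

### The arm

A 6-joint arm with a two-finger parallel gripper is mounted at the origin on the work surface; the furniture and walls round the work are solid. World frame = base frame: x ahead of the robot, y to its left, z up, the work surface at z = 0. Lengths are in mm, angles in degrees, forces in N, time in s.
With the tool pointing down it reaches from about 350 to 850 mm from the base axis. Payload 8.1 kg.
Tool frame: the origin (TCP) lies midway between the tips of the shut fingers; the grasp point (between the pads) lies 19 mm behind it; x points along the fingers, z is the direction in which the jaws open and shut, and the axes are right-handed (so a half turn about x gives the same grasp; the last joint's range is limited). The gripper opens to 85 mm and grips with 20 to 120 N. Pads are 22 mm wide; open, the fingers measure 114 mm over their backs; the gripper's body (76 mm by 85 mm) begins 54 mm behind the grasp point. The pads swing forward as they close: fully open they stand 13 mm farther back than shut.
Start: joints at [70.336, 7.471, 85.268, -0, 87.261, -4.893], TCP at [152.95, 580.182, 231.292] pointing down, gripper open.
Joint ranges: [-169.43, 169.43], [-51.17, 129.36], [1.28, 143.12], [-76.62, 256.62], [0, 156.53], [-152.29, 152.29]. Speed limits (degrees/s): [136.94, 136.94, 159.86, 180, 180, 180].

### API

Orientations are given as [roll, pitch, yaw] about the fixed x, y, z axes, in that order (R = Rz(yaw) Ry(pitch) Rx(roll)).
In Python, from bench import r gives the robot as it stands. The module is installed in compiled form; this text tells all that it offers.
- The arm moves only by the tool servo_tool, never from a script. Its argument "commands" is a list that holds one entry, the list of rows, each a list of 7 numbers: the closure in counts, from 0 (fully open) to 255 (shut), then the shift along the tool's x, y, z in cm, then the turn, a rotation vector about the tool's x, y, z in degrees. A call has 1 to 8 rows; each row is the pose to reach, as a shift and turn from the pose commanded when the call began, along the tool's axes at that moment; what a row does not reach only later rows make up. A row lasts 1/10 s, in which the tool goes at most 50 mm and 8.59 degrees, less where a joint would pass 70% of its speed; a pose out of reach is approached as far as the arm can. A call with a gripper value outside its range is refused whole. The fingers move at their own pace and stop on an object; "force" is the grip in N (left out, the last holds). Time passes only in rows, so rows that repeat a pose let the fingers close. It gives the time, the measured TCP pose, the force and the opening at its end, in the units of the state.
- r.sense(): the state, without advancing time (a new reading comes with each control period).
- r.snapshot(name): name is "scene" or "top"; returns (picture, depth): 420x560x3 uint8, red, green, blue; 420x560 float32, mm along the optical axis (not along the pixel's ray), 0 where there is no reading.
- r.calibration(name): a dict with "fx", "fy", "cx", "cy" (pixels), "dist" ([k1, k2, p1, p2, k3] as OpenCV has them; the pictures are not rectified), "pose" (4x4, takes a point from camera to world coordinates). Camera axes: x right, y down, z forward; pixel columns grow to the right and rows downward; lengths in mm; the calibration is good to about 2 mm. A picture is of the moment at which its call begins. calibration takes no time and is no camera call.
- r.hand_in(): hands the job in, once; it reports no verdict.
The state is a dict: "time": time; "joint_pos": joint angles; "qd": joint speeds; "joint_efforts": joint torques, N m; "tool_pos": TCP position; "tcp_rot": TCP orientation; "ft_force": force on the tool from outside, world axes, zero at the start; "wrist_torque": the same for the moment, N m; "finger_gap": finger opening in mm.
Only numpy, scipy, OpenCV 4.12 (cv2) and the standard library are available. Lean on these libraries where they do the work, as an engineer would, in place of code of your own. Each camera call takes 0.05 s, during which the arm holds its last target.

## Working session

There is one attempt and no reset: what is moved stays moved. The work goes in short steps, Python scripts to look and compute and a tool call to move; the robot and the scene stay as the last step left them, time stands still between calls to the robot, and variables do not carry over. Pictures are saved under pics/ and viewed, and the job is handed in when it is done.

Besides the shell and the picture viewer there is one more tool, called after "Request:" as name(argument=value, ...) on one line, values as JSON. servo_tool: Moves the arm, as the interface text tells. Its arguments: {"type":"object","properties":{"commands":{"type":"array","items":{"type":"array","items":{"type":"array","items":{"type":"number"}}}},"force":{"type":"number"}},"required":["commands"]}

```bash
mkdir -p pics; ls; cat > h.py <<'E'
import numpy as np, cv2
from bench import r
def snap(name,fn=None):
    p,d=r.snapshot(name)
    np.savez(f'{fn}.npz',p=p,d=d)
    if fn: cv2.imwrite(f'pics/{fn}.png',p[:,:,::-1])
    return p,d
def rays(name,uv):
    c=r.calibration(name)
    K=np.array([[c['fx'],0,c['cx']],[0,c['fy'],c['cy']],[0,0,1.]])
    q=cv2.undistortPoints(np.array(uv,float).reshape(-1,1,2),K,np.array(c['dist'],float)).reshape(-1,2)
    T=np.array(c['pose']); v=np.c_[q,np.ones(len(q))]
    return T[:3,3],v@T[:3,:3].T
def plane(name,uv,z):
    o,v=rays(name,uv); return o+v*((z-o[2])/v[:,2])[:,None]
def depthpts(name,uv,d):
    o,v=rays(name,uv); u=np.round(np.array(uv)).astype(int); return o+v*d[u[:,1],u[:,0]][:,None]
E
python3 - <<'E'
from h import *
for n in('scene','top'):
    snap(n,n+'1'); c=r.calibration(n); print(n,{k:np.round(v,3) for k,v in c.items()})
print(r.sense())
E
```

```text
pics
scene {'fx': np.float64(462.139), 'fy': np.float64(462.139), 'cx': np.float64(276.904), 'cy': np.float64(210.196), 'dist': array([-0.077,  0.   ,  0.   ,  0.   ,  0.   ]), 'pose': array([[ 8.88000e-01, -2.75000e-01,  3.69000e-01,  2.27150e+01],
       [-4.60000e-01, -5.15000e-01,  7.23000e-01, -7.31650e+02],
       [-9.00000e-03, -8.12000e-01, -5.84000e-01,  7.41064e+02],
       [ 0.00000e+00,  0.00000e+00,  0.00000e+00,  1.00000e+00]])}
top {'fx': np.float64(386.451), 'fy': np.float64(386.451), 'cx': np.float64(275.315), 'cy': np.float64(210.276), 'dist': array([-0.001,  0.   ,  0.   ,  0.   ,  0.   ]), 'pose': array([[-3.800000e-02, -9.780000e-01,  2.070000e-01,  2.035570e+02],
       [-9.990000e-01,  3.800000e-02, -6.000000e-03,  2.870300e+01],
       [-2.000000e-03, -2.070000e-01, -9.780000e-01,  1.119214e+03],
       [ 0.000000e+00,  0.000000e+00,  0.000000e+00,  1.000000e+00]])}
{'time': 0.1, 'joint_pos': array([ 7.03372179e+01,  7.51063343e+00,  8.53241559e+01,  1.51050936e-04,
        8.72609213e+01, -4.89308965e+00]), 'qd': array([-0.00849628, -0.04527453, -0.17495558, -0.00673121,  0.11642615,
        0.05476772]), 'joint_efforts': array([ 1.20037203e-03, -5.70949960e+01, -5.01940835e+01, -1.95720713e-04,
        8.33195052e-03,  1.31735962e-05]), 'tool_pos': array([152.77032746, 579.7106526 , 230.34016536]), 'tcp_rot': array([ 175.01659667,   89.90428916, -109.75310311]), 'ft_force': array([ 0.49815191, -0.27944411,  0.27372532]), 'wrist_torque': array([-0.03897534,  0.01137951,  0.0238781 ]), 'finger_gap': 85.38028618481586}
```

View pics/scene1.png

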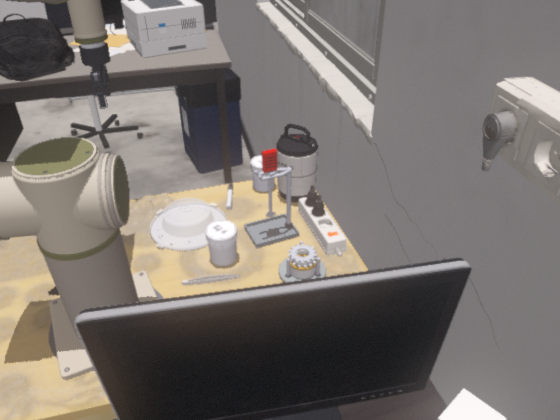

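View pics/top1.png

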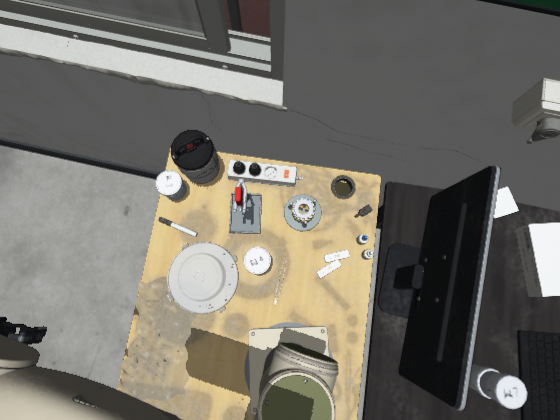

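```bash
python3 - <<'E'
from h import *
t=np.load('top1.npz')['p'][:,:,::-1]; s=np.load('scene1.npz')['p'][:,:,::-1]
a=cv2.resize(t[160:250,215:335],None,fx=6.6,fy=6.6,interpolation=cv2.INTER_CUBIC)
b=cv2.resize(s[140:290,240:360],None,fx=4,fy=4,interpolation=cv2.INTER_CUBIC)
cv2.imwrite('pics/ta.png',a);cv2.imwrite('pics/sb.png',b)
E
```

```text
(no output)
```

View pics/ta.png

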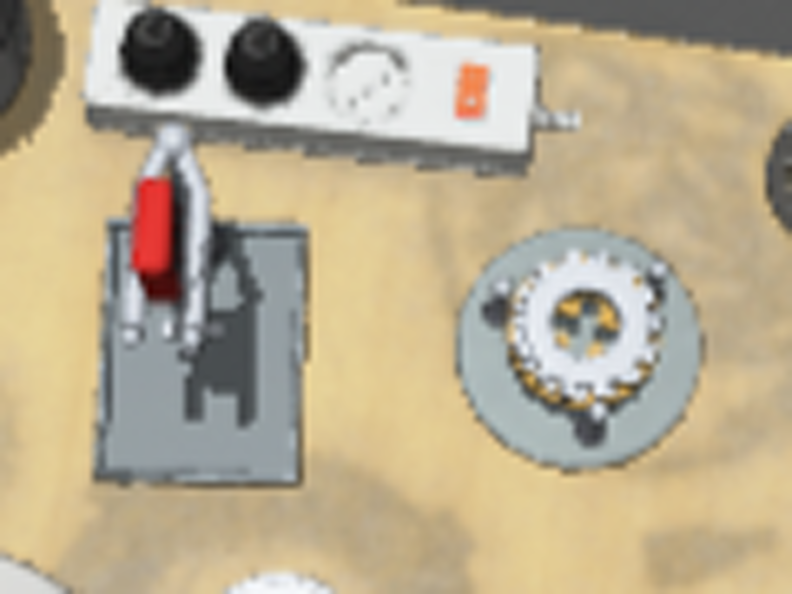

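View pics/sb.png

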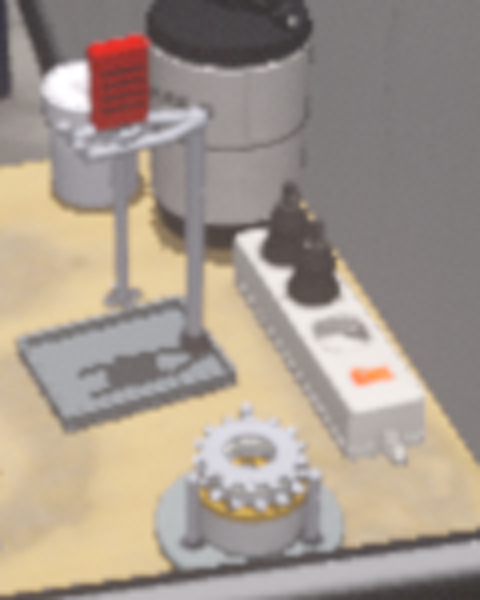

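```bash
python3 - <<'E'
from h import *
R0=None
for n in('top','scene'):
    f=np.load(n+'1.npz'); p=f['p'];d=f['d']
    hsv=cv2.cvtColor(p,cv2.COLOR_RGB2HSV)
    m=((hsv[:,:,0]<8)|(hsv[:,:,0]>172))&(hsv[:,:,1]>150)&(hsv[:,:,2]>60)
    num,lab,st,ce=cv2.connectedComponentsWithStats(m.astype(np.uint8))
    for i in range(1,num):
        if st[i,4]<20: continue
        ys,xs=np.where(lab==i); uv=np.c_[xs,ys]
        P=depthpts(n,uv,d); print(n,st[i],ce[i],'med',np.median(P,0).round(1),P.min(0).round(1),P.max(0).round(1))
        if n=='top' and st[i,4]>60 and 170<ce[i,1]<230:
            T=P[P[:,2]>228]; print('topface',len(T),T.mean(0).round(1),T.min(0).round(1),T.max(0).round(1))
            print(cv2.minAreaRect(T[:,:2].astype(np.float32)))
            B=P[P[:,2]<=228]; print(len(B),B.min(0),B.max(0))
f=np.load('top1.npz');p=f['p'];d=f['d']
# all points in the workcell
ys,xs=np.mgrid[160:250,215:340]; uv=np.c_[xs.ravel(),ys.ravel()]; P=depthpts('top',uv,d)
np.savez('P.npz',P=P,uv=uv)
c=cv2.cvtColor(p,cv2.COLOR_RGB2HSV)[uv[:,1],uv[:,0]]
# bars
b=(P[:,2]>150)&(c[:,1]<60)
print('bars',b.sum());
for q,u in sorted(zip(P[b].round(0).tolist(),uv[b].tolist()),key=lambda t:t[0][0]): print(u,q,end=' ')
x=(P[:,2]>55)&(P[:,2]<75)&(uv[:,0]>280)&(uv[:,1]>190)
print('\npack',x.sum(),P[x].mean(0),P[x].min(0),P[x].max(0))
x=(P[:,2]>5)&(P[:,2]<16)&(uv[:,0]>275)&(uv[:,1]>190)
print('\nbase',x.sum(),cv2.minEnclosingCircle(P[x][:,:2].astype(np.float32)),cv2.fitEllipse(cv2.convexHull(P[x][:,:2].astype(np.float32))))
x=(P[:,2]>5)&(P[:,2]<22)&(uv[:,0]<265)&(uv[:,1]>190)
print('\ndish',x.sum(),cv2.minAreaRect(P[x][:,:2].astype(np.float32)),np.median(P[x],0))
E
```

```text
top [235 187   7  18  97] [237.92783505 195.67010309] med [428.  109.7 237.2] [415.4 104.6 203.2] [450.8 117.2 241.9]
topface 83 [431.9 110.3 237.4] [415.6 104.6 228.6] [450.8 117.2 241.9]
((433.2022399902344, 110.8646240234375), (12.225409507751465, 35.1609992980957), 88.3343734741211)
14 [415.36462707 104.94372868 203.19725725] [418.88872756 115.5650976  225.94154443]
scene [262 149  15  23 197] [268.90862944 158.67005076] med [428.7 102.6 223. ] [413.7  96.4 149.2] [521.7 247.6 239.3]
bars 210
[336, 161] [204.0, 29.0, 1119.0] [294, 168] [204.0, 29.0, 1119.0] [283, 170] [204.0, 29.0, 1119.0] [280, 173] [204.0, 29.0, 1119.0] [228, 175] [204.0, 29.0, 1119.0] [232, 176] [204.0, 29.0, 1119.0] [290, 185] [204.0, 29.0, 1119.0] [292, 185] [204.0, 29.0, 1119.0] [245, 190] [204.0, 29.0, 1119.0] [251, 197] [204.0, 29.0, 1119.0] [259, 205] [204.0, 29.0, 1119.0] [230, 208] [204.0, 29.0, 1119.0] [289, 218] [204.0, 29.0, 1119.0] [253, 220] [204.0, 29.0, 1119.0] [314, 220] [204.0, 29.0, 1119.0] [237, 221] [204.0, 29.0, 1119.0] [256, 221] [204.0, 29.0, 1119.0] [248, 227] [204.0, 29.0, 1119.0] [251
[... 6049 characters left out ...]
 181.0] [239, 180] [485.0, 112.0, 176.0] [243, 180] [485.0, 102.0, 177.0] [240, 179] [486.0, 109.0, 182.0] [241, 179] [486.0, 106.0, 183.0] [242, 179] [487.0, 104.0, 180.0] [243, 179] [487.0, 102.0, 178.0] [239, 179] [488.0, 112.0, 174.0] 
pack 279 [429.03603958 -56.40201688  61.3131144 ] [388.66159518 -90.71147648  55.19381866] [460.32459651 -19.63320975  66.72111711]

base 656 ((409.2632751464844, -77.71346282958984), 112.95343017578125) ((410.10345458984375, -95.1661376953125), (179.66903686523438, 272.6490173339844), 172.57351684570312)

dish 530 ((411.75982666015625, 124.57738494873047), (140.53189086914062, 170.3976593017578), 86.10479736328125) [417.396271   108.18749225   7.71391731]
```

```bash
cat > m.py <<'E'
from h import *
import sys
uv=np.array([(105,220),(308,222),(302,485),(95,480)])/6.6+[215,160]-.0+(.5/6.6-.5)
P=plane('top',uv,14); print('dish',P.round(1).tolist(), [np.degrees(np.arctan2(*(P[i]-P[j])[[1,0]])).round(2) for i,j in((0,3),(1,2))], [np.degrees(np.arctan2(*(P[i]-P[j])[[0,1]])).round(2) for i,j in((0,1),(3,2))],P.mean(0).round(1))
f=np.load('top1.npz');p=f['p']
hsv=cv2.cvtColor(p,cv2.COLOR_RGB2HSV)
# stand base: grey-green vs wood; contour fit
sub=hsv[190:240,275:330]; m=((sub[:,:,1]<70)).astype(np.uint8)
cs,_=cv2.findContours(m,cv2.RETR_EXTERNAL,cv2.CHAIN_APPROX_NONE); c=max(cs,key=cv2.contourArea).reshape(-1,2)+[275,190]
P=plane('top',c,10); A=np.c_[2*P[:,:2],np.ones(len(P))]; s=np.linalg.lstsq(A,(P[:,:2]**2).sum(1),rcond=None)[0]; print('stand top cam',s[:2].round(1),np.sqrt(s[2]+s[0]**2+s[1]**2))
# pack top white ring
sub=p[190:240,275:330].astype(int); m=((sub.min(2)>185)).astype(np.uint8)
cs,_=cv2.findContours(m,cv2.RETR_EXTERNAL,cv2.CHAIN_APPROX_NONE); c=max(cs,key=cv2.contourArea).reshape(-1,2)+[275,190]
P=plane('top',c,62); (x,y),rr=cv2.minEnclosingCircle(P[:,:2].astype(np.float32)); print('pack',x,y,rr)
a=cv2.resize(p[199:225,289:317][:,:,::-1],None,fx=20,fy=20,interpolation=cv2.INTER_CUBIC); cv2.imwrite('pics/hub.png',a)
q=np.load('scene1.npz')['p']
a=cv2.resize(q[235:285,272:332][:,:,::-1],None,fx=11,fy=11,interpolation=cv2.INTER_CUBIC); cv2.imwrite('pics/hub2.png',a)
a=cv2.resize(q[145:195,240:300][:,:,::-1],None,fx=11,fy=11,interpolation=cv2.INTER_CUBIC); cv2.imwrite('pics/fork2.png',a)
E
python3 m.py
```

```text
dish [[495.1, 152.2, 14.0], [490.7, 61.5, 14.0], [372.1, 67.8, 14.0], [377.8, 158.3, 14.0]] [np.float64(-2.96), np.float64(-3.03)] [np.float64(2.81), np.float64(3.61)] [433.9 110.   14. ]
stand top cam [437.5 -70.5] 61.92987645640469
pack 429.4147033691406 -56.05960464477539 31.419612884521484
```

```bash
python3 -c "
import cv2,numpy as np
a=cv2.imread('pics/hub.png');b=cv2.imread('pics/hub2.png');c=cv2.imread('pics/fork2.png')
b=cv2.resize(b,(480,400));c=cv2.resize(c,(480,400))
print(a.shape)
cv2.imwrite('pics/h3.png',cv2.resize(np.hstack([b,c]),(800,333)))"
```

```text
(520, 560, 3)
```

View pics/hub.png

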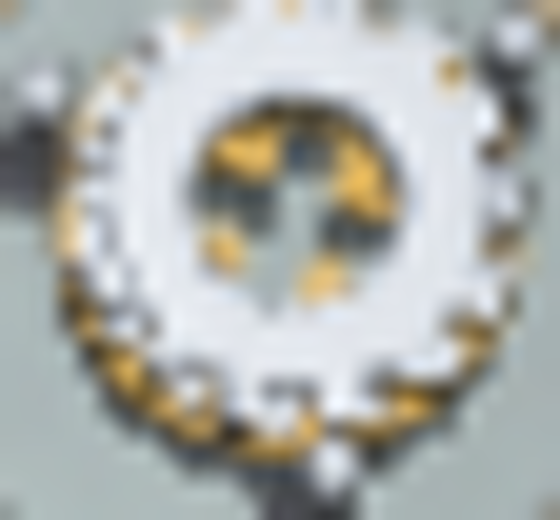

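View pics/h3.png

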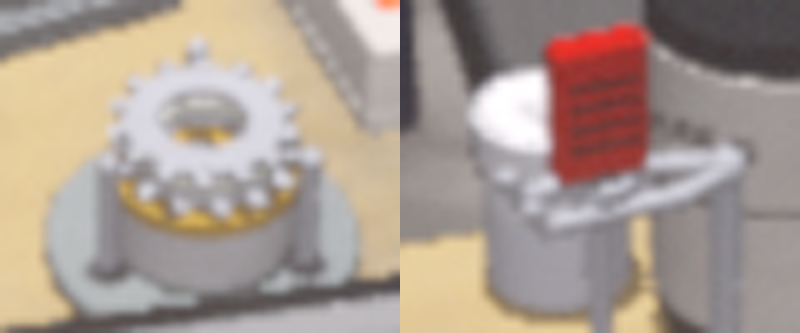

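```bash
cat > m2.py <<'E'
from h import *
pts=np.array([(305,145),(275,283),(222,200),(357,235)])/20+[289,199]-.475
P=plane('top',pts,44); print(P.round(1).tolist())
print(np.degrees(np.arctan2(*(P[0]-P[1])[[1,0]])),np.degrees(np.arctan2(*(P[2]-P[3])[[1,0]]))-90)
pts=np.array([(252,155),(365,185),(222,250),(325,278)])/20+[289,199]-.475
Q=plane('top',pts,44); print(Q.round(1).tolist())
print(np.degrees(np.arctan2(*(Q[0]-Q[3])[[1,0]]))-45,np.degrees(np.arctan2(*(Q[1]-Q[2])[[1,0]]))+45)
f=np.load('top1.npz');p=f['p']
# bore of top disc: non-white blob in disc at z 62
sub=p[199:225,289:317].astype(int)
m=(sub.min(2)<175).astype(np.uint8)
n,l,st,ce=cv2.connectedComponentsWithStats(m)
for i in range(1,n): print(st[i],ce[i]+[289,199],plane('top',[ce[i]+[289,199]],62).round(1))
# teeth ring outer contour via convex hull of white area
m=(sub.min(2)>175).astype(np.uint8); n,l,st,ce=cv2.connectedComponentsWithStats(m); k=1+np.argmax(st[1:,4])
ys,xs=np.where(l==k); H=cv2.convexHull(np.c_[xs,ys].astype(np.int32)).reshape(-1,2)+[289,199]
P=plane('top',H,62); print(cv2.minEnclosingCircle(P[:,:2].astype(np.float32)))
# stand base ring: points by hand from crop (6.6x)
u=np.array([(458,340),(703,345),(583,228),(580,468),(495,258),(668,255),(492,425),(668,430)])/6.6+[215,160]+(.5/6.6-.5)
P=plane('top',u,10);A=np.c_[2*P[:,:2],np.ones(len(P))]; s=np.linalg.lstsq(A,(P[:,:2]**2).sum(1),rcond=None)[0]; print('base',s[:2].round(1),np.sqrt(s[2]+s[0]**2+s[1]**2))
# scene camera
u=np.array([(47,235),(358,235)])  # rough
# scene disc bore, h3 left half scale 400px/60 => 6.667
def S(x,o): return np.array(x)/6.6667+o+(.5/6.667-.5)
bo=S([(161,118),(248,118),(204,92),(204,142)],[272,235]); P=plane('scene',bo,62); print('bore scene',P.mean(0).round(1),P.round(0).tolist())
ou=S([(108,130),(300,130),(200,57),(200,205)],[272,235]); P=plane('scene',ou,62); print('outer scene',P.mean(0).round(1))
hd=S([(550-400,42),(645-400,30),(565-400,183),(645-400,165)],[240,145])
for z,i in((238,0),(238,1),(184,2),(184,3)): print('handle scene',z,plane('scene',hd[i:i+1],z).round(1))
E
python3 m2.py
```

```text
[[441.2, -59.4, 44.0], [421.4, -54.1, 44.0], [433.7, -47.2, 44.0], [427.9, -66.1, 44.0]]
-15.008429224463379 -17.128371921527318
[[440.1, -51.8, 44.0], [435.1, -67.6, 44.0], [426.4, -46.8, 44.0], [421.8, -61.2, 44.0]]
-17.718711864926007 -22.434510762358443
[  0   0  28  26 369] [301.92682927 214.22493225] [[413.3 -51.5  62. ]]
[9 0 2 1 2] [298.5 199. ] [[457.3 -44.1  62. ]]
[ 9  5 11 10 88] [303.31818182 208.39772727] [[429.8 -56.2  62. ]]
((429.0130310058594, -55.228851318359375), 32.3466796875)
base [431.1 -58.1] 54.64559417686193
bore scene [427.7 -60.2  62. ] [[415.0, -54.0, 62.0], [440.0, -67.0, 62.0], [434.0, -49.0, 62.0], [421.0, -71.0, 62.0]]
outer scene [424.  -65.1  62. ]
handle scene 238 [[417.1 112.1 238. ]]
handle scene 238 [[449.5 104.3 238. ]]
handle scene 184 [[419.  107.3 184. ]]
handle scene 184 [[449.3 105.  184. ]]
```

```bash
cat > go.py <<'E'
from h import *
from scipy.spatial.transform import Rotation as Ro
import sys
# usage: go.py x y z yaw  : TCP target, tool x down, tool z along (-sin,cos)*sgn with yaw of key x axis
def cur():
    s=r.sense(); return s,np.array(s['tool_pos']),Ro.from_euler('xyz',s['tcp_rot'],degrees=True)
s,p,R=cur()
M=R.as_matrix()
print('t',round(s['time'],2),'p',p.round(2),'R',M.round(3).tolist(),'F',s['ft_force'].round(2),'gap',round(s['finger_gap'],2),'j',s['joint_pos'].round(1), 'tq',s['wrist_torque'].round(2))
if len(sys.argv)>1:
    x,y,z,yaw=map(float,sys.argv[1:5]); a=np.radians(yaw)
    best=None
    for sg in(1,-1):
        zx=np.array([-np.sin(a),np.cos(a),0])*sg; xx=np.array([0,0,-1.]); yy=np.cross(zx,xx)
        T=np.c_[xx,yy,zx]; rv=Ro.from_matrix(M.T@T).as_rotvec(degrees=True)
        if best is None or np.linalg.norm(rv)<np.linalg.norm(best): best=rv
    print('shift cm',(M.T@(np.array([x,y,z])-p)/10).round(3),'rot',best.round(2))
E
python3 go.py 433 111 300 -3
```

```text
t 0.1 p [152.77 579.71 230.34] R [[-0.001, -0.967, 0.255], [-0.002, 0.255, 0.967], [-1.0, 0.0, -0.002]] F [ 0.5  -0.28  0.27] gap 85.38 j [70.3  7.5 85.3  0.  87.3 -4.9] tq [-0.04  0.01  0.02]
shift cm [ -6.908 -39.045 -38.19 ] rot [-11.77  -0.09  -0.02]
```

Request:
servo_tool(commands=[[[0,-5,0,0,0,0,0],[0,-8,-2,-2,0,0,0],[0,-8,-5.5,-5.5,0,0,0],[0,-8,-9,-9,0,0,0],[0,-8,-12.5,-12.5,0,0,0],[0,-8,-16,-16,-4,0,0],[0,-8,-19.5,-19.5,-8,0,0],[0,-8,-23,-23,-11.8,0,0]]])

```text
time: 0.9
tool_pos: [317.0, 297.3, 310.9]
tcp_rot: [151.4, 90.0, -121.4]
ft_force: [1.4, 0.5, -0.2]
finger_gap: 85.5
```

```bash
python3 go.py 433 111 290 -3
```

```text
t 0.9 p [317.04 297.28 310.94] R [[-0.0, -0.999, 0.049], [-0.0, 0.049, 0.999], [-1.0, 0.0, -0.0]] F [ 1.38  0.54 -0.22] gap 85.49 j [ 36.4 -19.8 102.4  -0.   97.4 -50.8] tq [-0.04 -0.07 -0.01]
shift cm [  2.096 -12.487 -18.043] rot [ 0.22 -0.01 -0.01]
```

Request:
servo_tool(commands=[[[0,0,-3,-4.5,0,0,0],[0,0,-6,-9,0,0,0],[0,0.5,-9.5,-13.5,0,0,0],[0,1.5,-12.5,-18,0,0,0],[0,2.1,-12.5,-18,0.2,0,0]]])

```text
time: 1.4
tool_pos: [433.6, 109.3, 289.9]
tcp_rot: [-150.6, 89.9, -64.0]
ft_force: [-0.1, 0.6, -0.3]
finger_gap: 85.5
```

```bash
python3 go.py 433 111 200 -3; python3 - <<'E'
from h import *
snap('scene','s2')
p=np.load('s2.npz')['p'][:,:,::-1]; cv2.imwrite('pics/s2c.png',cv2.resize(p[60:260,180:380],None,fx=3,fy=3,interpolation=cv2.INTER_CUBIC))
E
```

```text
t 1.4 p [433.63 109.34 289.91] R [[0.001, -0.998, 0.059], [-0.001, 0.059, 0.998], [-1.0, -0.001, -0.001]] F [-0.15  0.55 -0.33] gap 85.47 j [ 7.600e+00 -1.770e+01  1.029e+02 -1.000e-01  9.480e+01 -7.900e+01] tq [-0.01  0.01 -0.  ]
shift cm [8.991 0.078 0.171] rot [-0.37 -0.06  0.03]
```

View pics/s2c.png

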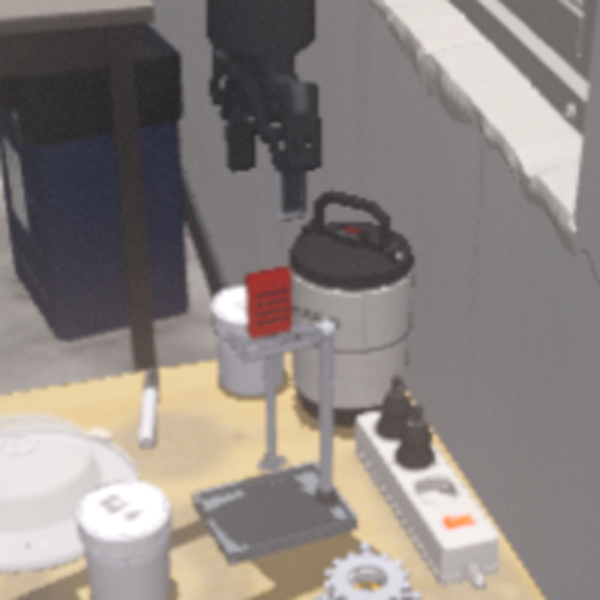

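Request:
servo_tool(commands=[[[0,1,0.1,0.2,-0.4,0,0],[0,3,0.1,0.2,-0.4,0,0],[0,5,0.1,0.2,-0.4,0,0],[0,7,0.1,0.2,-0.4,0,0],[0,8.5,0.1,0.2,-0.4,0,0],[0,9,0.1,0.2,-0.4,0,0],[0,9,0.1,0.2,-0.4,0,0]]])

```text
time: 2.15
tool_pos: [430.6, 115.5, 199.7]
tcp_rot: [96.4, 89.9, -176.4]
ft_force: [-0.3, -0.6, 0.1]
finger_gap: 85.2
```

```bash
python3 go.py 433 111 200 -3
```

```text
t 2.15 p [430.63 115.52 199.65] R [[-0.001, -0.999, 0.047], [-0.0, 0.047, 0.999], [-1.0, 0.001, -0.0]] F [-0.32 -0.6   0.09] gap 85.18 j [  8.4 -16.2 111.    0.   85.2 -78.9] tq [ 0.    0.01 -0.07]
shift cm [-0.035 -0.258 -0.44 ] rot [ 0.29 -0.01 -0.08]
```

Request:
servo_tool(commands=[[[0,0,-0.26,-0.44,0.3,0,0],[0,0,-0.26,-0.44,0.3,0,0],[0,0,-0.26,-0.44,0.3,0,0]]])

```text
time: 2.45
tool_pos: [434.4, 110.3, 201.2]
tcp_rot: [-78.1, 89.9, 8.8]
ft_force: [0.1, 0.5, 0.4]
finger_gap: 85.2
```

```bash
python3 go.py 433 111 200 -3;python3 - <<'E'
from h import *
snap('scene','s3')
p=np.load('s3.npz')['p'][:,:,::-1]; cv2.imwrite('pics/s3c.png',cv2.resize(p[90:240,200:350],None,fx=4,fy=4,interpolation=cv2.INTER_CUBIC))
snap('top','t3')
p=np.load('t3.npz')['p'][:,:,::-1]; cv2.imwrite('pics/t3c.png',cv2.resize(p[150:250,190:340],None,fx=5,fy=5,interpolation=cv2.INTER_CUBIC))
E
```

```text
t 2.45 p [434.37 110.32 201.25] R [[0.002, -0.999, 0.054], [0.0, 0.054, 0.999], [-1.0, -0.002, 0.0]] F [0.14 0.49 0.4 ] gap 85.17 j [  7.7 -16.  110.7   0.   85.2 -79.2] tq [-0.02 -0.02  0.02]
shift cm [0.124 0.141 0.06 ] rot [-0.1   0.02  0.09]
```

View pics/s3c.png

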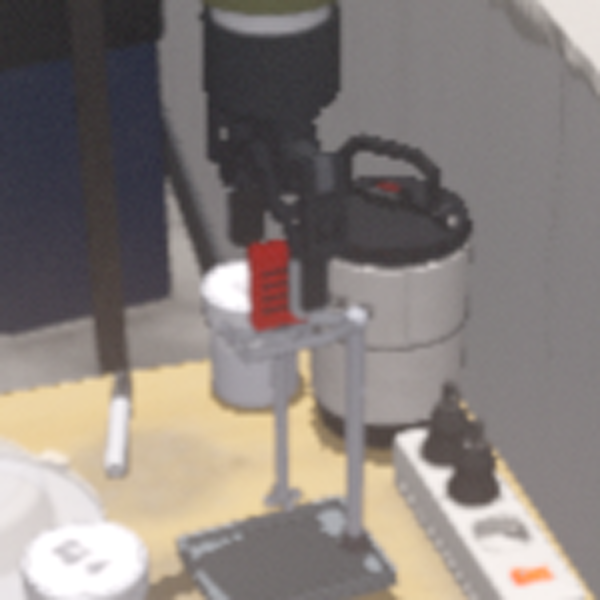

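View pics/t3c.png

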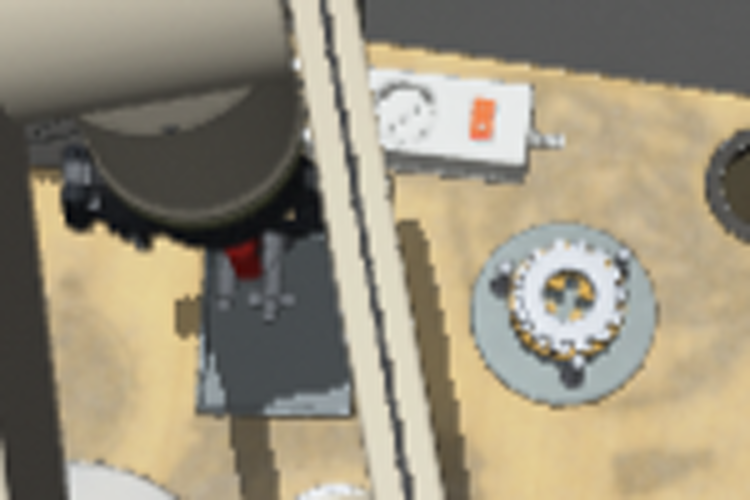

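Request:
servo_tool(commands=[[[0,0,0,0,0,0,0],[0,0,0,0,0,0,0]]])

```text
time: 2.75
tool_pos: [433.8, 110.4, 200.4]
tcp_rot: [-68.4, 90.0, 18.6]
ft_force: [0.7, 0.7, 0.2]
finger_gap: 85.2
```

Request:
servo_tool(commands=[[[0,0,0,0,0,0,0]]])

```text
time: 2.85
tool_pos: [433.7, 110.4, 200.3]
tcp_rot: [85.4, 90.0, 172.3]
ft_force: [-0.6, -0.0, -0.8]
finger_gap: 85.7
```

```bash
python3 go.py 433 111 200 -3
```

```text
t 2.85 p [433.7  110.43 200.3 ] R [[-0.0, -0.999, 0.054], [0.0, 0.054, 0.999], [-1.0, 0.0, 0.0]] F [-0.57 -0.01 -0.78] gap 85.7 j [  7.7 -16.  110.8   0.   85.2 -79.2] tq [-0.04  0.06  0.03]
shift cm [0.03  0.073 0.053] rot [-0.07  0.   -0.  ]
```

Request:
servo_tool(commands=[[[255,0,0.05,0.05,0,0,0],[255,0,0.05,0.05,0,0,0],[255,0,0.05,0.05,0,0,0],[255,0,0.05,0.05,0,0,0],[255,0,0.05,0.05,0,0,0],[255,0,0.05,0.05,0,0,0],[255,0,0.05,0.05,0,0,0],[255,0,0.05,0.05,0,0,0]]], force=70)

```text
time: 3.65
tool_pos: [433.2, 110.9, 200.3]
tcp_rot: [166.8, 90.0, -106.3]
ft_force: [0.3, -0.3, 0.6]
finger_gap: 13.2
```

```bash
python3 go.py 433 111 200 -3
```

```text
t 3.65 p [433.25 110.94 200.29] R [[-0.0, -0.999, 0.054], [-0.0, 0.054, 0.999], [-1.0, 0.0, -0.0]] F [ 0.34 -0.31  0.63] gap 13.23 j [  7.8 -16.  110.8  -0.   85.2 -79.1] tq [-0.06 -0.   -0.04]
shift cm [0.029 0.025 0.005] rot [-0.07 -0.   -0.  ]
```

Request:
servo_tool(commands=[[[255,-0.5,0,0,0,0,0],[255,-1,0,0,0,0,0],[255,-1.6,0,0,0,0,0],[255,-1.8,0,0,0,0,0],[255,-1.8,0,0,0,0,0],[255,-1.8,0,0,0,0,0]]])

```text
time: 4.25
tool_pos: [433.2, 111.0, 218.3]
tcp_rot: [-60.1, 90.0, 26.8]
ft_force: [-0.1, -0.0, -1.1]
finger_gap: 13.3
```

```bash
python3 go.py 365 115 225 -3;python3 - <<'E'
from h import *
snap('scene','s4')
p=np.load('s4.npz')['p'][:,:,::-1]; cv2.imwrite('pics/s4c.png',cv2.resize(p[90:240,200:350],None,fx=4,fy=4,interpolation=cv2.INTER_CUBIC))
E
```

```text
t 4.25 p [433.24 110.98 218.28] R [[0.0, -0.999, 0.054], [0.0, 0.054, 0.999], [-1.0, -0.0, 0.0]] F [-0.09 -0.04 -1.14] gap 13.31 j [  7.8 -16.6 109.4   0.   87.2 -79.1] tq [ 0.01 -0.03  0.  ]
shift cm [-0.672  6.835  0.036] rot [-0.07  0.    0.  ]
```

View pics/s4c.png

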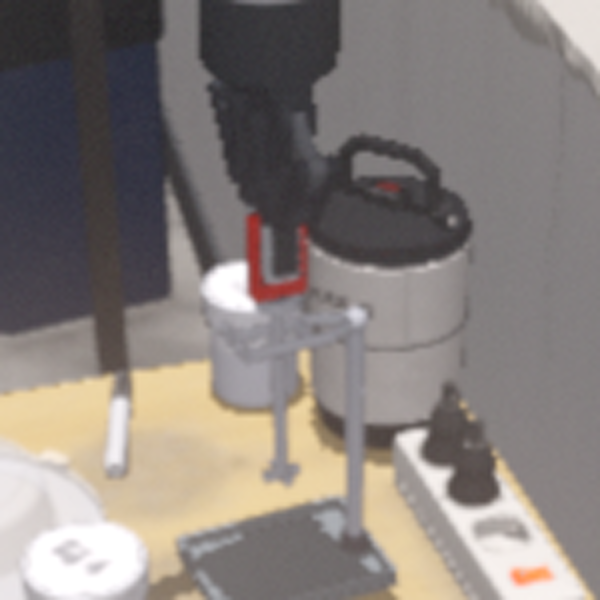

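Request:
servo_tool(commands=[[[255,0,1.5,0,0,0,0],[255,0,4,0,0,0,0],[255,0,6.5,0,0,0,0],[255,-1.5,7,0,0,0,0],[255,-3.2,7,-1.5,2,0,0],[255,-3.2,7,-4.5,6,0,0],[255,-3.2,7,-8,10,0,0],[255,-3.2,6.5,-12,14,0,0]]])

```text
time: 5.1
tool_pos: [361.5, -6.0, 250.4]
tcp_rot: [-58.8, 90.0, 14.0]
ft_force: [1.9, 0.3, -0.0]
finger_gap: 13.1
```

```bash
python3 go.py 431 -57.5 245 -17
```

```text
t 5.1 p [361.52  -5.98 250.36] R [[0.001, -0.956, 0.294], [0.0, 0.294, 0.956], [-1.0, -0.001, 0.0]] F [ 1.87  0.34 -0.04] gap 13.12 j [ -9.1 -32.6 117.7   0.   94.9 -82. ] tq [-0.01 -0.06 -0.  ]
shift cm [ 0.54  -8.157 -2.878] rot [-0.12  0.02  0.03]
```

Request:
servo_tool(commands=[[[255,0,-2.5,-1,0,0,0],[255,0,-5,-2,0,0,0],[255,0,-7,-3,0,0,0],[255,0.5,-8.1,-3,0,0,0],[255,0.5,-8.1,-3,0,0,0],[255,0.5,-8.1,-3,0,0,0],[255,0.5,-8.1,-3,0,0,0]]])

```text
time: 5.8
tool_pos: [430.1, -57.5, 245.4]
tcp_rot: [77.5, 90.0, 150.5]
ft_force: [0.6, -0.1, -0.3]
finger_gap: 13.5
```

```bash
python3 go.py 431 -57.5 245 -17;python3 - <<'E'
from h import *
snap('scene','s5')
p=np.load('s5.npz')['p'][:,:,::-1]; cv2.imwrite('pics/s5c.png',cv2.resize(p[150:290,250:390],None,fx=5,fy=4.2,interpolation=cv2.INTER_CUBIC))
snap('top','t5')
p=np.load('t5.npz')['p'][:,:,::-1]; cv2.imwrite('pics/t5c.png',cv2.resize(p[150:250,240:390],None,fx=5,fy=5,interpolation=cv2.INTER_CUBIC))
E
```

```text
t 5.8 p [430.11 -57.46 245.36] R [[-0.0, -0.956, 0.293], [0.0, 0.293, 0.956], [-1.0, 0.0, 0.0]] F [ 0.6  -0.15 -0.31] gap 13.49 j [-14.4 -19.5 108.9   0.   90.6 -87.3] tq [ 0.02  0.   -0.01]
shift cm [ 0.036 -0.086  0.022] rot [-0.04  0.   -0.01]
```

View pics/s5c.png

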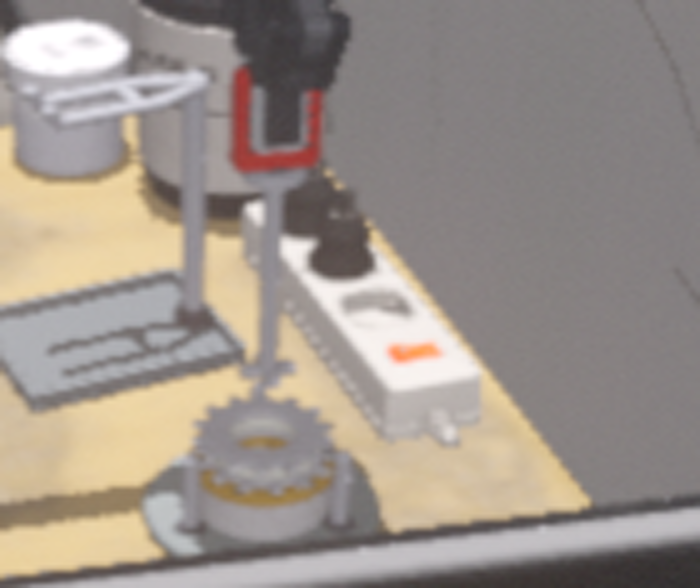

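View pics/t5c.png

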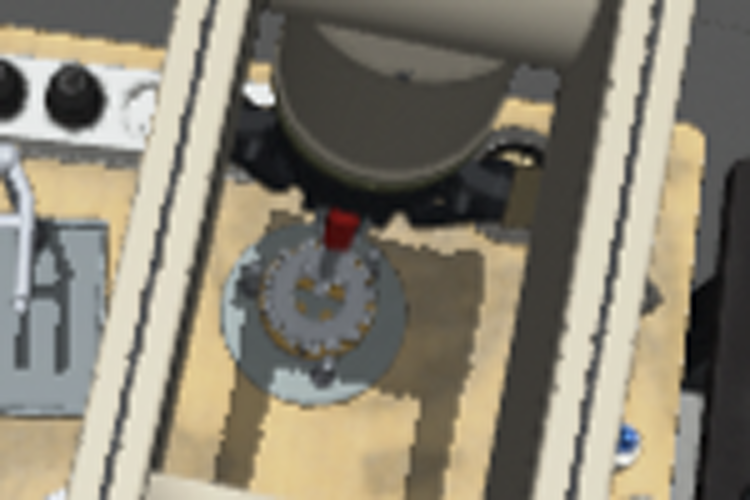

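```bash
python3 - <<'E'
from h import *
f=np.load('s5.npz')['p'][:,:,::-1]; cv2.imwrite('pics/s5d.png',cv2.resize(f[205:265,275:355],None,fx=10,fy=10,interpolation=cv2.INTER_CUBIC))
f=np.load('t5.npz')['p'][:,:,::-1]; cv2.imwrite('pics/t5d.png',cv2.resize(f[188:225,285:325],None,fx=16,fy=16,interpolation=cv2.INTER_CUBIC))
E
```

```text
(no output)
```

View pics/s5d.png

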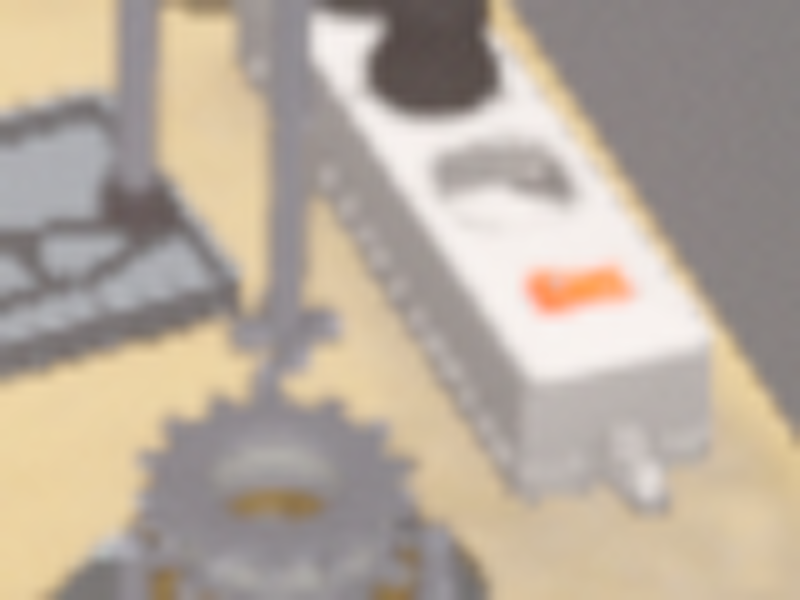

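View pics/t5d.png

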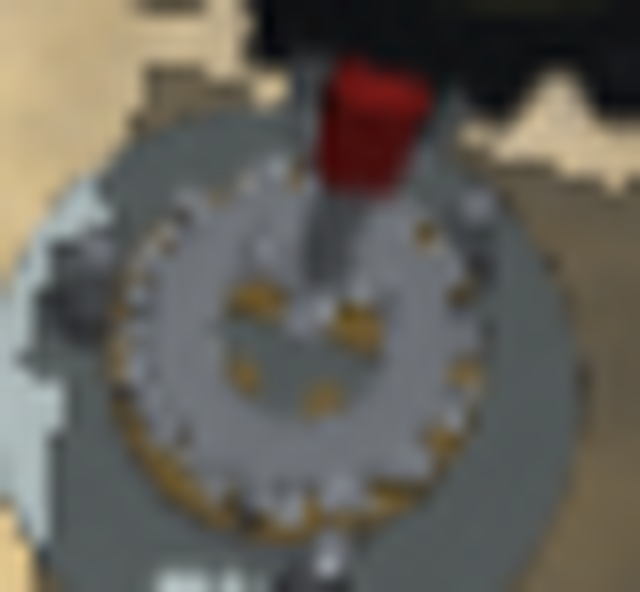

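```bash
python3 - <<'E'
from h import *
S=lambda x:(np.array(x)+.5)/10+[275,205]-.5
T=lambda x:(np.array(x)+.5)/16+[285,188]-.5
print('scene foot ctr z106',plane('scene',S([(286,325)]),106).round(1),'foot mid z102',plane('scene',S([(284,328)]),102).round(1))
print('scene bore',plane('scene',S([(275,470)]),62).round(1), 'teeth L/R',plane('scene',S([(138,470),(415,470)]),62).round(1).tolist())
print('top bore z62',plane('top',T([(303,345)]),62).round(1),'hub',plane('top',T([(285,338+10)]),44))
print('top quad',plane('top',T([(255,298),(355,325),(245,378),(322,398)]),44).mean(0).round(1), 'teeth',plane('top',T([(125,335),(490,335),(300,168),(300,520)]),62).round(1).tolist())
print('foot tip in top', plane('top',T([(305,322)]),102).round(1),plane('top',T([(330,265)]),106).round(1))
print('handle bottom top', plane('top',T([(355,190)]),98+131).round(1))
# project model points: key at (430.1,-57.5) foot outlines
for n,off,sc in(('scene',(275,205),10),('top',(285,188),16)):
    c=r.calibration(n);Tm=np.linalg.inv(np.array(c['pose']));K=np.array([[c['fx'],0,c['cx']],[0,c['fy'],c['cy']],[0,0,1.]])
    a=np.radians(-17);ex=np.array([np.cos(a),np.sin(a),0]);ey=np.array([-np.sin(a),np.cos(a),0]);o=np.array([430.1,-57.5,98])
    W=np.array([o+ex*13+[0,0,8],o-ex*13+[0,0,8],o+ey*13+[0,0,8],o-ey*13+[0,0,8],o+[0,0,8],o-ex*13,o-ey*13,o+[0,0,60],o+[0,0,131]])
    u,_=cv2.projectPoints(W,cv2.Rodrigues(Tm[:3,:3])[0],Tm[:3,3],K,np.array(c['dist'],float)); print(n,'+x -x +y -y c -xb -yb rod60 131',((u.reshape(-1,2)-off+.5)*sc).round(0).tolist())
E
```

```text
scene foot ctr z106 [[428.3 -61.2 106. ]] foot mid z102 [[429.9 -57.7 102. ]]
scene bore [[428.5 -58.1  62. ]] teeth L/R [[401.4, -43.7, 62.0], [456.1, -72.9, 62.0]]
top bore z62 [[427.8 -56.6  62. ]] hub [[431.19226798 -54.78199731  44.        ]]
top quad [430.8 -56.4  44. ] teeth [[430.8, -25.5, 62.0], [428.3, -89.3, 62.0], [459.6, -57.7, 62.0], [396.7, -54.4, 62.0]]
foot tip in top [[423.3 -53.9 102. ]] [[432.  -58.3 106. ]]
handle bottom top [[415.5 -52.  229. ]]
scene +x -x +y -y c -xb -yb rod60 131 [[343.0, 306.0], [227.0, 321.0], [272.0, 277.0], [299.0, 351.0], [285.0, 314.0], [226.0, 349.0], [298.0, 379.0], [291.0, 122.0], [300.0, -159.0]]
top +x -x +y -y c -xb -yb rod60 131 [[345.0, 204.0], [308.0, 350.0], [251.0, 258.0], [402.0, 296.0], [327.0, 277.0], [305.0, 360.0], [398.0, 306.0], [350.0, 205.0], [387.0, 94.0]]
```

```bash
python3 - <<'E'
from h import *
for n,off,sc in(('top',(285,188),16),):
    c=r.calibration(n);Tm=np.linalg.inv(np.array(c['pose']));K=np.array([[c['fx'],0,c['cx']],[0,c['fy'],c['cy']],[0,0,1.]])
    a=np.radians(-17);ex=np.array([np.cos(a),np.sin(a),0]);ey=np.array([-np.sin(a),np.cos(a),0]);o=np.array([430.1,-57.5,98])
    W=np.array([o-ex*18+ey*7+[0,0,131],o-ex*18-ey*7+[0,0,131],o-ex*18+ey*7+[0,0,185],o-ex*18-ey*7+[0,0,185],o-ex*4.5+[0,0,100],o-ex*4.5+[0,0,60],o-ex*4.5+[0,0,8],o-ex*13+ey*3.5+[0,0,4],o-ex*13-ey*3.5+[0,0,4]])
    u,_=cv2.projectPoints(W,cv2.Rodrigues(Tm[:3,:3])[0],Tm[:3,3],K,np.array(c['dist'],float)); print(n,((u.reshape(-1,2)-off+.5)*sc).round(0).tolist())
E
```

```text
top [[312.0, 196.0], [404.0, 219.0], [339.0, 105.0], [437.0, 130.0], [363.0, 172.0], [343.0, 231.0], [320.0, 302.0], [286.0, 350.0], [326.0, 360.0]]
```

Request:
servo_tool(commands=[[[255,0.8,0.15,0,0,0,0],[255,1.6,0.15,0,0,0,0],[255,2.4,0.15,0,0,0,0],[255,3.0,0.15,0,0,0,0],[255,3.0,0.15,0,0,0,0],[255,3.0,0.15,0,0,0,0]]])

```text
time: 6.5
tool_pos: [429.0, -57.4, 215.1]
tcp_rot: [96.1, 90.0, 169.1]
ft_force: [0.5, -0.2, 0.3]
finger_gap: 13.4
```

```bash
python3 go.py 428.4 -57.5 215 -17;python3 - <<'E'
from h import *
snap('scene','s6')
f=np.load('s6.npz')['p'][:,:,::-1]; cv2.imwrite('pics/s6d.png',cv2.resize(f[205:265,275:355],None,fx=10,fy=10,interpolation=cv2.INTER_CUBIC))
snap('top','t6')
f=np.load('t6.npz')['p'][:,:,::-1]; cv2.imwrite('pics/t6d.png',cv2.resize(f[188:225,285:325],None,fx=16,fy=16,interpolation=cv2.INTER_CUBIC))
E
```

```text
t 6.5 p [428.97 -57.37 215.09] R [[-0.0, -0.956, 0.294], [0.0, 0.294, 0.956], [-1.0, 0.0, -0.0]] F [ 0.53 -0.19  0.25] gap 13.45 j [-14.4 -19.  111.6  -0.   87.4 -87.3] tq [ 0.01  0.01 -0.02]
shift cm [ 0.009  0.051 -0.029] rot [-0.07 -0.   -0.03]
```

View pics/s6d.png

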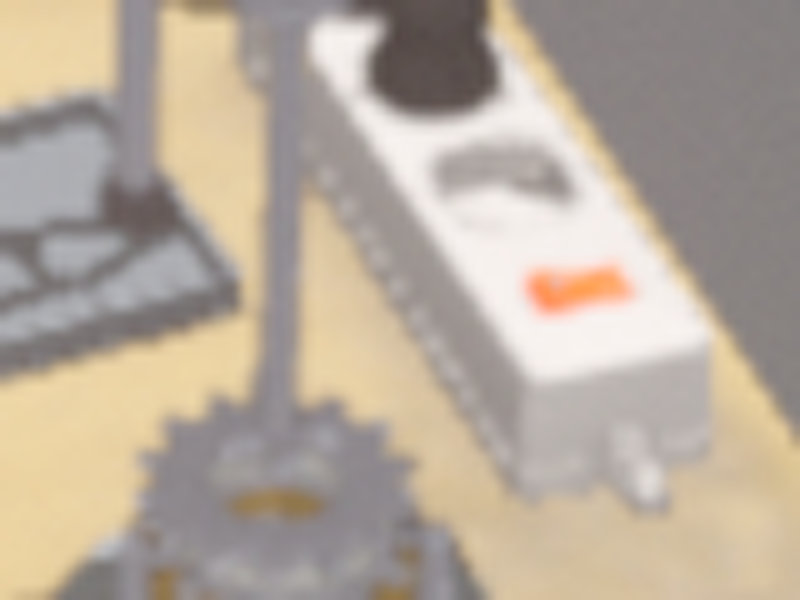

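View pics/t6d.png

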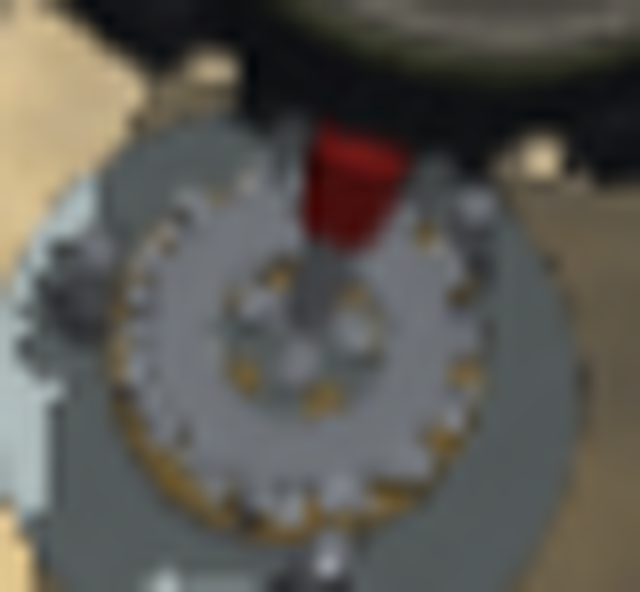

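```bash
python3 - <<'E'
from h import *
T=lambda x:(np.array(x)+.5)/16+[285,188]-.5
z=215.1-147.3+8
A=plane('top',T([(256,304),(351,335)]),z); print(A.round(1).tolist(),A.mean(0).round(1),np.degrees(np.arctan2(*(A[0]-A[1])[[1,0]]))-90)
B=plane('top',T([(300,360)]),z-2); print('-x arm',B.round(1))
Q=plane('top',T([(255,298),(355,325),(245,378),(322,398)]),44);print(Q.mean(0).round(1))
Q=plane('top',T([(275,278),(355,300),(245,378),(322,398)]),44);print(Q.mean(0).round(1))
print(plane('top',T([(303,340)]),62).round(1))
f=np.load('t5.npz')['p']
s=f[199:225,289:317].astype(int); br=(s[:,:,0]-s[:,:,2]>35)
f1=np.load('top1.npz')['p'][199:225,289:317].astype(int); br1=(f1[:,:,0]-f1[:,:,2]>50)
for b in(br,br1):
    n,l,st,ce=cv2.connectedComponentsWithStats(b[2:24,5:22].astype(np.uint8),connectivity=4)
    for i in range(1,n):
        c=ce[i]+[294,201]; print(st[i,4],c.round(2),plane('top',[c],44).round(1)[0][:2])
E
```

```text
[[432.4, -47.7, 75.8], [426.3, -63.8, 75.8]] [429.4 -55.8  75.8] -20.78270409548209
-x arm [[422.7 -54.9  73.8]]
[430.8 -56.4  44. ]
[432.8 -57.4  44. ]
[[428.7 -56.6  62. ]]
3 [300.67 206.33] [440.  -50.5]
6 [306.83 207.83] [434.9 -67.8]
1 [300. 211.] [426.5 -47.9]
3 [304.67 212.67] [421.1 -60.9]
1 [294. 216.] [412.7 -30.1]
3 [295.33 217.67] [407.7 -33.7]
2 [309.  218.5] [403.8 -72.2]
1 [297. 219.] [403.7 -38.2]
1 [298. 220.] [400.7 -40.9]
1 [304. 220.] [400.  -57.8]
1 [306. 220.] [399.8 -63.5]
3 [302. 221.] [397.4 -52. ]
8 [301.12 206.12] [440.5 -51.8]
9 [306.67 207.67] [435.4 -67.3]
2 [299.5 211. ] [426.5 -46.4]
4 [304.5 212.5] [421.6 -60.4]
7 [295.29 217.71] [407.6 -33.5]
3 [309.33 218.67] [403.3 -73.1]
3 [298.67 219.67] [401.6 -42.8]
1 [304. 220.] [400.  -57.8]
2 [307.5 220. ] [399.7 -67.7]
3 [302. 221.] [397.4 -52. ]
```

Request:
servo_tool(commands=[[[255,0.5,0,0,0,0,0],[255,1.0,0,0,0,0,0],[255,1.5,0,0,0,0,0],[255,1.9,0,0,0,0,0],[255,2.1,0,0,0,0,0],[255,2.1,0,0,0,0,0]]])

```text
time: 7.2
tool_pos: [428.8, -57.3, 193.8]
tcp_rot: [93.8, 90.0, 166.7]
ft_force: [0.3, -0.3, -0.4]
finger_gap: 13.1
```

Request:
servo_tool(commands=[[[255,0.1,0,0,0,0,0],[255,0.2,0,0,0,0,0]]])

```text
time: 7.4
tool_pos: [429.3, -57.5, 192.5]
tcp_rot: [-90.3, 90.0, -17.4]
ft_force: [0.4, 1.5, -1.0]
finger_gap: 13.3
```

Request:
servo_tool(commands=[[[255,0.1,0,0,0,0,0],[255,0.1,0,0,0,0,0]]])

```text
time: 7.6
tool_pos: [429.1, -57.4, 191.2]
tcp_rot: [127.2, 90.0, -159.9]
ft_force: [-1.2, 0.6, -1.2]
finger_gap: 13.3
```

Request:
servo_tool(commands=[[[255,0.1,0,0,0,0,0],[255,0.1,0,0,0,0,0]]])

```text
time: 7.8
tool_pos: [429.0, -57.4, 190.2]
tcp_rot: [95.6, 90.0, 168.6]
ft_force: [-0.2, -0.9, -1.1]
finger_gap: 13.2
```

Request:
servo_tool(commands=[[[255,0.1,0,0,0,0,0],[255,0.1,0,0,0,0,0]]])

```text
time: 8.0
tool_pos: [429.0, -57.4, 189.2]
tcp_rot: [103.4, 90.0, 176.3]
ft_force: [0.5, -0.8, -1.0]
finger_gap: 13.2
```

Request:
servo_tool(commands=[[[255,0.1,0,0,0,0,0],[255,0.1,0,0,0,0,0]]])

```text
time: 8.2
tool_pos: [429.0, -57.4, 188.1]
tcp_rot: [98.9, 90.0, 171.8]
ft_force: [-0.2, -0.1, -1.5]
finger_gap: 13.0
```

Request:
servo_tool(commands=[[[255,0.1,0,0,0,0,0],[255,0.2,0,0,0,0,0],[255,0.2,0,0,0,0,0]]])

```text
time: 8.5
tool_pos: [429.0, -57.4, 186.1]
tcp_rot: [97.5, 90.0, 170.4]
ft_force: [-0.4, -0.5, -0.7]
finger_gap: 13.3
```

Request:
servo_tool(commands=[[[255,0.1,0,0,0,0,0],[255,0.2,0,0,0,0,0],[255,0.3,0,0,0,0,0],[255,0.3,0,0,0,0,0]]])

```text
time: 8.9
tool_pos: [429.0, -57.4, 183.1]
tcp_rot: [98.4, 90.0, 171.4]
ft_force: [-0.5, -0.1, -1.3]
finger_gap: 12.9
```

Request:
servo_tool(commands=[[[255,0.1,0,0,0,0,0],[255,0.2,0,0,0,0,0],[255,0.3,0,0,0,0,0],[255,0.4,0,0,0,0,0],[255,0.4,0,0,0,0,0]]])

```text
time: 9.4
tool_pos: [429.0, -57.4, 179.1]
tcp_rot: [99.9, 90.0, 172.8]
ft_force: [0.1, 0.8, -1.1]
finger_gap: 13.1
```

Request:
servo_tool(commands=[[[255,0.1,0,0,0,0,0],[255,0.2,0,0,0,0,0],[255,0.3,0,0,0,0,0],[255,0.4,0,0,0,0,0],[255,0.5,0,0,0,0,0],[255,0.5,0,0,0,0,0]]])

```text
time: 10.0
tool_pos: [429.0, -57.4, 174.1]
tcp_rot: [92.2, 90.0, 165.1]
ft_force: [0.1, -0.1, -1.3]
finger_gap: 13.1
```

Request:
servo_tool(commands=[[[255,0.1,0,0,0,0,0],[255,0.2,0,0,0,0,0],[255,0.3,0,0,0,0,0],[255,0.4,0,0,0,0,0],[255,0.5,0,0,0,0,0],[255,0.5,0,0,0,0,0]]])

```text
time: 10.6
tool_pos: [429.0, -57.4, 169.1]
tcp_rot: [93.3, 90.0, 166.3]
ft_force: [-0.4, -0.2, -1.4]
finger_gap: 13.3
```

```bash
python3 go.py 429 -57.5 169 -17;python3 - <<'E'
from h import *
snap('scene','s7')
f=np.load('s7.npz')['p'][:,:,::-1]; cv2.imwrite('pics/s7d.png',cv2.resize(f[205:265,275:355],None,fx=10,fy=10,interpolation=cv2.INTER_CUBIC))
E
```

```text
t 10.6 p [428.98 -57.36 169.1 ] R [[-0.0, -0.956, 0.294], [0.0, 0.294, 0.956], [-1.0, 0.0, -0.0]] F [-0.41 -0.17 -1.45] gap 13.27 j [-14.4 -17.3 115.2  -0.   82.2 -87.3] tq [-0.    0.04  0.  ]
shift cm [ 0.01  -0.006 -0.013] rot [-0.07 -0.   -0.02]
```

View pics/s7d.png

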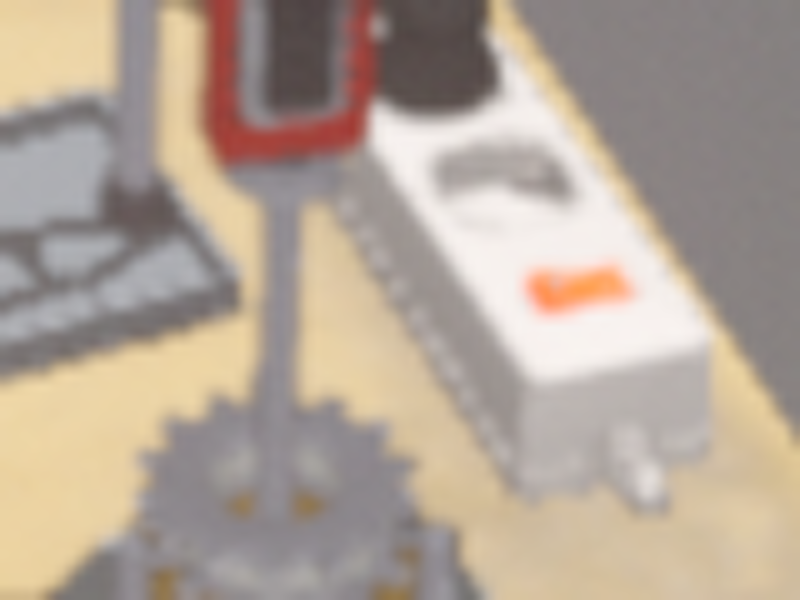

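Request:
servo_tool(commands=[[[255,0,0,0,6,0,0],[255,0,0,0,13,0,0],[255,0,0,0,20,0,0],[255,0,0,0,27,0,0],[255,0,0,0,34,0,0],[255,0,0,0,40,0,0],[255,0,0,0,45,0,0],[255,0,0,0,45,0,0]]])

```text
time: 11.45
tool_pos: [429.1, -57.4, 169.4]
tcp_rot: [-50.4, 90.0, -22.6]
ft_force: [-0.1, 0.3, -0.7]
finger_gap: 13.1
```

Request:
servo_tool(commands=[[[255,0,0,0,0,0,0],[255,0,0,0,0,0,0]]])

```text
time: 11.65
tool_pos: [429.1, -57.4, 169.3]
tcp_rot: [-38.8, 90.0, -10.8]
ft_force: [0.7, -0.0, -1.0]
finger_gap: 13.3
```

```bash
python3 go.py 429 -57.5 169 -62
```

```text
t 11.65 p [429.11 -57.38 169.32] R [[0.0, -0.47, 0.883], [-0.0, 0.883, 0.47], [-1.0, -0.0, 0.0]] F [ 0.67 -0.   -0.98] gap 13.26 j [-14.4 -17.3 115.2   0.   82.2 -42.5] tq [ 0.02 -0.03 -0.02]
shift cm [ 0.032 -0.005 -0.015] rot [0.05 0.   0.  ]
```

Request:
servo_tool(commands=[[[255,-0.2,0,0,0,0,0],[255,-0.4,0,0,0,0,0],[255,-0.5,0,0,0,0,0],[255,-0.6,0,0,0,0,0],[255,-0.7,0,0,0,0,0],[255,-0.8,0,0,0,0,0],[255,-0.9,0,0,0,0,0],[255,-0.9,0,0,0,0,0]]])

```text
time: 12.45
tool_pos: [429.0, -57.4, 178.3]
tcp_rot: [136.5, 90.0, 164.5]
ft_force: [-0.4, -0.5, -3.4]
finger_gap: 13.4
```

Request:
servo_tool(commands=[[[255,-0.1,0,0,0,0,0],[255,-0.2,0,0,0,0,0],[255,-0.3,0,0,0,0,0],[255,-0.4,0,0,0,0,0],[255,-0.5,0,0,0,0,0],[255,-0.5,0,0,0,0,0]]])

```text
time: 13.05
tool_pos: [429.2, -57.4, 183.5]
tcp_rot: [-41.5, 90.0, -13.6]
ft_force: [-0.9, -1.1, -4.0]
finger_gap: 13.2
```

```bash
python3 go.py 429 -57.5 230 -62;python3 - <<'E'
from h import *
snap('scene','s8')
f=np.load('s8.npz')['p'][:,:,::-1]; cv2.imwrite('pics/s8d.png',cv2.resize(f[205:265,275:355],None,fx=10,fy=10,interpolation=cv2.INTER_CUBIC))
E
```

```text
t 13.05 p [429.21 -57.42 183.5 ] R [[0.0, -0.468, 0.884], [-0.0, 0.884, 0.468], [-1.0, -0.0, 0.0]] F [-0.91 -1.05 -4.04] gap 13.23 j [-14.4 -17.9 114.1   0.   83.8 -42.3] tq [-0.01  0.02 -0.03]
shift cm [-4.65e+00  2.00e-03 -2.10e-02] rot [-0.07  0.01  0.01]
```

View pics/s8d.png

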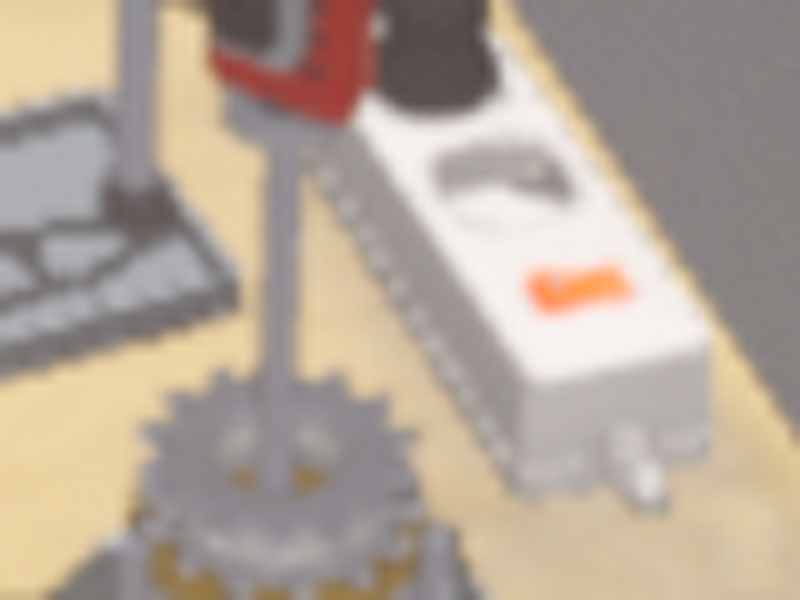

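Request:
servo_tool(commands=[[[255,-0.5,0,0,0,0,0],[255,-1.2,0,0,0,0,0],[255,-2,0,0,0,0,0],[255,-2.8,0,0,0,0,0],[255,-3.6,0,0,0,0,0],[255,-4.4,0,0,0,0,0],[255,-5,0,0,0,0,0],[255,-5.3,0,0,0,0,0]]])

```text
time: 13.9
tool_pos: [429.4, -57.5, 237.2]
tcp_rot: [-41.4, 89.9, -13.5]
ft_force: [0.2, -0.1, -3.9]
finger_gap: 13.3
```

Request:
servo_tool(commands=[[[255,0,0,0,0,0,0],[255,0,0,0,0,0,0],[255,0,0,0,0,0,0]]])

```text
time: 14.2
tool_pos: [428.8, -57.3, 235.8]
tcp_rot: [137.0, 90.0, 164.9]
ft_force: [-0.3, -0.2, -3.7]
finger_gap: 12.9
```

```bash
python3 go.py 367 -50 240 -50;python3 - <<'E'
from h import *
snap('scene','s9')
f=np.load('s9.npz')['p'][:,:,::-1]; cv2.imwrite('pics/s9d.png',cv2.resize(f[145:265,240:360],None,fx=5,fy=5,interpolation=cv2.INTER_CUBIC))
f=np.load('top1.npz'); u=[(257,260),(250,258),(263,262)]
print('jar',depthpts('top',u,f['d']).round(0).tolist())
E
```

```text
t 14.2 p [428.84 -57.33 235.8 ] R [[-0.001, -0.468, 0.884], [0.0, 0.884, 0.468], [-1.0, 0.001, -0.001]] F [-0.33 -0.17 -3.72] gap 12.92 j [-14.4 -19.5 109.9   0.   89.6 -42.3] tq [-0.    0.01  0.02]
shift cm [-0.415  3.544 -5.121] rot [-12.07  -0.03  -0.04]
jar [[289.0, 76.0, 85.0], [295.0, 95.0, 85.0], [283.0, 61.0, 85.0]]
```

View pics/s9d.png

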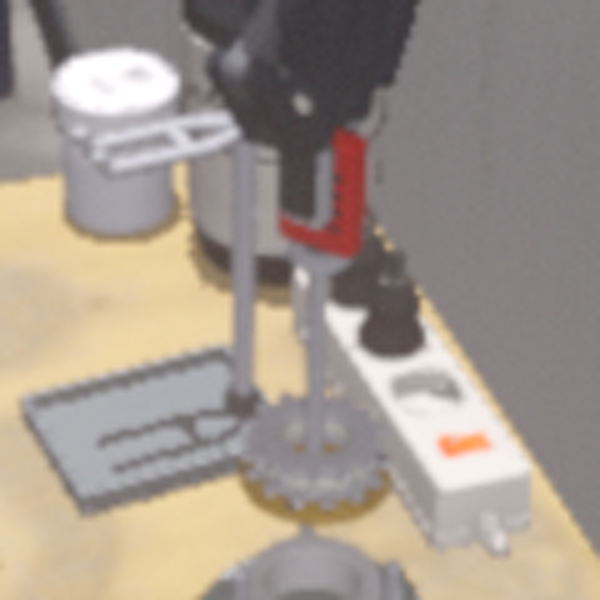

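Request:
servo_tool(commands=[[[255,0,0.23,-0.44,0,0,0],[255,0,0.7,-1.33,0,0,0],[255,0,1.17,-2.21,0,0,0],[255,0,1.73,-3.27,0,0,0],[255,0,2.25,-4.24,0,0,0],[255,0,2.67,-5.04,0,0,0],[255,0,2.9,-5.48,0,0,0],[255,0,2.9,-5.48,0,0,0]]])

```text
time: 15.05
tool_pos: [366.7, -57.5, 236.4]
tcp_rot: [-50.3, 90.0, -22.4]
ft_force: [0.4, -0.1, -3.0]
finger_gap: 13.9
```

```bash
python3 go.py 367 113.5 236 -62; python3 - <<'E'
from h import *
f=np.load('top1.npz'); u=[(195,150),(176,150),(214,150),(195,135),(195,168)]
print('pot',depthpts('top',u,f['d']).round(0).tolist())
# bars/tips in top-cam raw, excluding bias
E
```

```text
t 15.05 p [366.74 -57.49 236.38] R [[0.0, -0.468, 0.884], [-0.0, 0.884, 0.468], [-1.0, -0.0, 0.0]] F [ 0.41 -0.08 -2.96] gap 13.86 j [-16.8 -30.7 117.9  -0.   92.8 -44.7] tq [-0.05 -0.03 -0.03]
shift cm [ 0.035 15.097  8.027] rot [-0.09  0.02  0.02]
pot [[571.0, 225.0, 174.0], [560.0, 265.0, 207.0], [581.0, 180.0, 144.0], [613.0, 225.0, 174.0], [525.0, 226.0, 165.0]]
```

Request:
servo_tool(commands=[[[255,0,0.45,0.24,0,0,0],[255,0,1.5,0.8,0,0,0],[255,0,3.0,1.6,0,0,0],[255,0,4.8,2.57,0,0,0],[255,0,6.6,3.53,0,0,0],[255,0,8.5,4.5,0,0,0],[255,0,10.1,5.37,0,0,0],[255,0,11.3,6.01,0,0,0]]])

```text
time: 15.85
tool_pos: [367.4, 72.1, 236.3]
tcp_rot: [67.0, 90.0, 95.0]
ft_force: [-0.1, -0.4, -4.0]
finger_gap: 13.1
```

Request:
servo_tool(commands=[[[255,0,1.2,0.63,0,0,0],[255,0,2.4,1.27,0,0,0],[255,0.3,3.3,1.75,0,0,0],[255,0.7,3.8,2.02,0,0,0],[255,1.2,3.8,2.02,0,0,0],[255,1.6,3.8,2.02,0,0,0],[255,1.6,3.8,2.02,0,0,0],[255,1.6,3.8,2.02,0,0,0]]])

```text
time: 16.65
tool_pos: [367.3, 113.1, 220.1]
tcp_rot: [-176.2, 90.0, -148.3]
ft_force: [0.8, 0.5, -3.3]
finger_gap: 13.4
```

```bash
python3 go.py 385 113.5 220 -62;python3 - <<'E'
from h import *
snap('scene','s10')
f=np.load('s10.npz')['p'][:,:,::-1]; cv2.imwrite('pics/s10d.png',cv2.resize(f[115:255,220:360],None,fx=5.5,fy=4.2,interpolation=cv2.INTER_CUBIC))
snap('top','t10')
f=np.load('t10.npz')['p'][:,:,::-1]; cv2.imwrite('pics/t10d.png',cv2.resize(f[165:245,205:285],None,fx=7.5,fy=7.5,interpolation=cv2.INTER_CUBIC))
E
```

```text
t 16.65 p [367.29 113.14 220.14] R [[-0.0, -0.468, 0.884], [-0.0, 0.884, 0.468], [-1.0, -0.0, -0.0]] F [ 0.76  0.51 -3.28] gap 13.37 j [  9.5 -27.9 117.7  -0.   90.2 -18.4] tq [0.02 0.01 0.02]
shift cm [ 0.014 -0.797  1.582] rot [-0.12 -0.02  0.  ]
```

View pics/s10d.png

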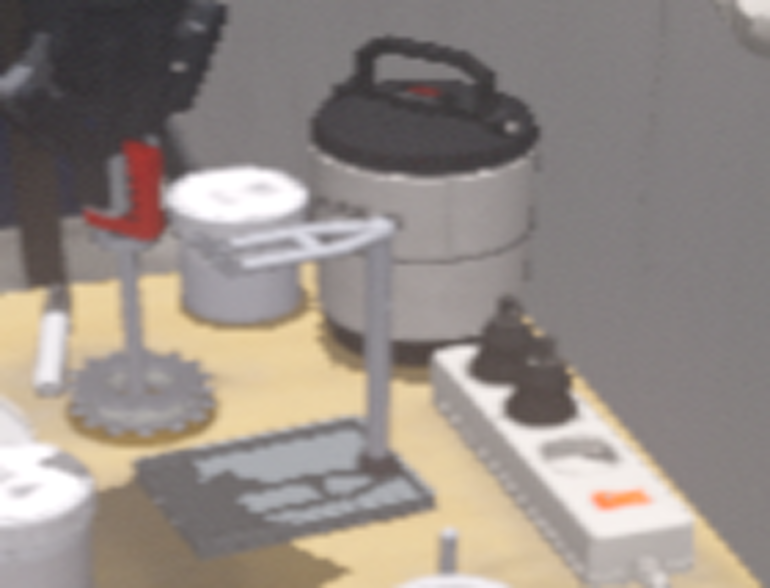

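View pics/t10d.png

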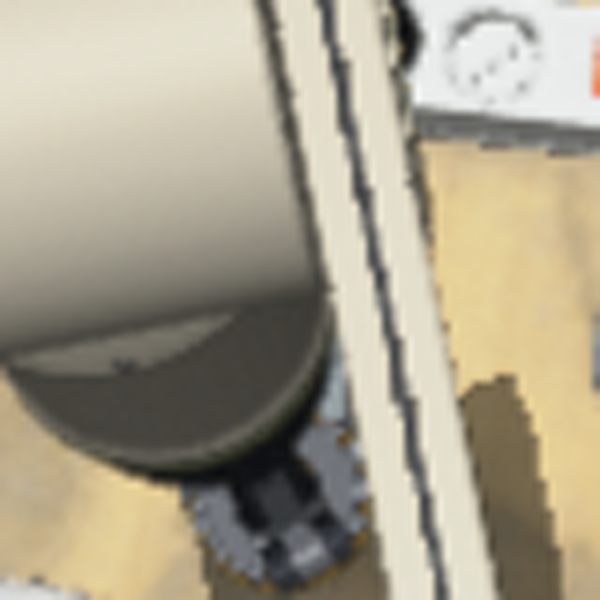

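Request:
servo_tool(commands=[[[255,0,-0.2,0.4,0,0,0],[255,0,-0.6,1.1,0,0,0],[255,0,-1.0,1.8,0,0,0],[255,0,-1.35,2.45,0,0,0],[255,0,-1.64,2.95,0,0,0],[255,0,-1.64,2.95,0,0,0],[255,0,-1.64,2.95,0,0,0]]])

```text
time: 17.45
tool_pos: [401.0, 112.9, 220.1]
tcp_rot: [161.1, 90.0, -171.0]
ft_force: [-0.4, 0.1, -2.7]
finger_gap: 13.3
```

```bash
python3 go.py 433 110.8 220 -62;python3 - <<'E'
from h import *
snap('scene','s11')
f=np.load('s11.npz')['p'][:,:,::-1]; cv2.imwrite('pics/s11d.png',cv2.resize(f[145:215,225:305],None,fx=9,fy=8.4,interpolation=cv2.INTER_CUBIC))
E
```

```text
t 17.45 p [400.99 112.87 220.09] R [[-0.001, -0.468, 0.884], [-0.0, 0.884, 0.468], [-1.0, 0.0, -0.001]] F [-0.43  0.1  -2.72] gap 13.27 j [  8.7 -21.9 113.4  -0.   88.6 -19.3] tq [ 0.03 -0.03  0.03]
shift cm [ 0.006 -1.682  2.731] rot [-0.07 -0.05 -0.02]
```

View pics/s11d.png

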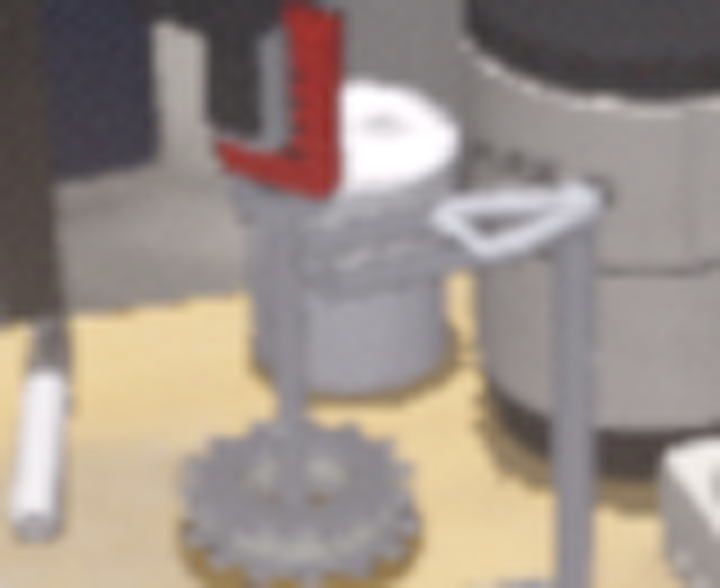

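Request:
servo_tool(commands=[[[255,0,-0.25,0.4,0,0,0],[255,0,-0.55,0.9,0,0,0],[255,0,-0.85,1.4,0,0,0],[255,0,-0.85,1.4,0,0,0]]])

```text
time: 17.9
tool_pos: [418.1, 111.9, 220.3]
tcp_rot: [-37.4, 90.0, -9.5]
ft_force: [0.2, -0.2, -3.6]
finger_gap: 13.3
```

Request:
servo_tool(commands=[[[255,0,-0.25,0.4,0,0,0],[255,0,-0.55,0.9,0,0,0],[255,0,-0.83,1.33,0,0,0],[255,0,-0.83,1.33,0,0,0],[255,0,-0.83,1.33,0,0,0]]])

```text
time: 18.4
tool_pos: [433.1, 110.8, 220.2]
tcp_rot: [154.4, 90.0, -177.7]
ft_force: [0.1, 0.1, -3.3]
finger_gap: 13.1
```

```bash
python3 go.py 433 110.8 200 -62;python3 - <<'E'
from h import *
snap('scene','s12')
f=np.load('s12.npz')['p'][:,:,::-1]; cv2.imwrite('pics/s12d.png',cv2.resize(f[135:215,225:305],None,fx=9,fy=7.4,interpolation=cv2.INTER_CUBIC))
E
```

```text
t 18.4 p [433.05 110.84 220.19] R [[-0.0, -0.468, 0.884], [-0.0, 0.884, 0.468], [-1.0, 0.0, -0.0]] F [ 0.09  0.15 -3.33] gap 13.13 j [  7.8 -16.7 109.3   0.   87.4 -20.1] tq [-0.01  0.01 -0.01]
shift cm [ 2.019e+00 -2.000e-03 -5.000e-03] rot [-0.08 -0.02 -0.01]
```

View pics/s12d.png

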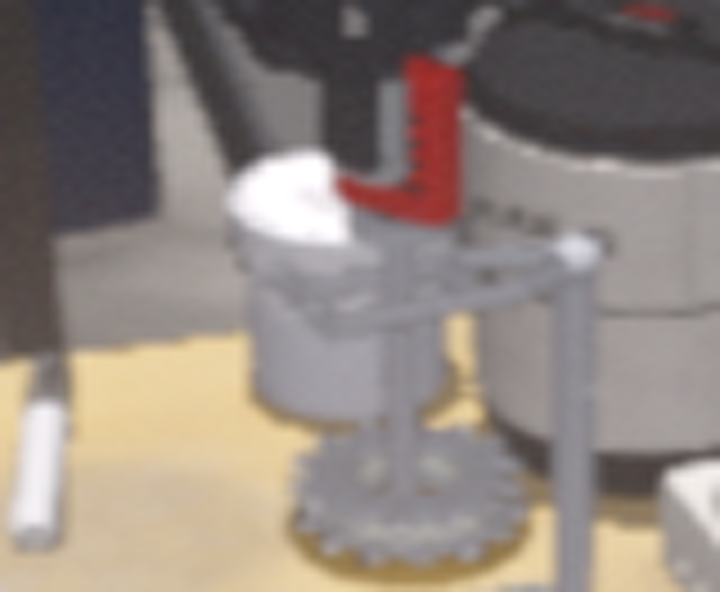

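Rod sits between the bars with the collar above them. Lowering to the original hanging height (TCP 200.3), gently at the end.

Request:
servo_tool(commands=[[[255,0.5,0,0,0,0,0],[255,1.0,0,0,0,0,0],[255,1.4,0,0,0,0,0],[255,1.7,0,0,0,0,0],[255,1.8,0,0,0,0,0],[255,1.8,0,0,0,0,0],[255,1.8,0,0,0,0,0]]])

```text
time: 19.15
tool_pos: [433.1, 110.9, 202.4]
tcp_rot: [-23.5, 90.0, 4.4]
ft_force: [0.4, 0.7, -3.2]
finger_gap: 13.3
```

Request:
servo_tool(commands=[[[255,0.1,0,0,0,0,0],[255,0.1,0,0,0,0,0],[255,0.15,0,0,0,0,0],[255,0.15,0,0,0,0,0]]])

```text
time: 19.55
tool_pos: [433.0, 110.9, 200.8]
tcp_rot: [25.0, 90.0, 53.0]
ft_force: [0.2, -0.9, -3.8]
finger_gap: 13.3
```

Request:
servo_tool(commands=[[[255,0.05,0,0,0,0,0],[255,0.05,0,0,0,0,0],[255,0.05,0,0,0,0,0]]])

```text
time: 19.85
tool_pos: [433.1, 110.8, 200.3]
tcp_rot: [-43.9, 90.0, -15.9]
ft_force: [0.6, 0.6, -2.6]
finger_gap: 13.4
```

Request:
servo_tool(commands=[[[255,0.05,0,0,0,0,0],[255,0.05,0,0,0,0,0],[255,0.05,0,0,0,0,0]]])

```text
time: 20.15
tool_pos: [433.2, 110.8, 200.2]
tcp_rot: [-29.2, 90.0, -1.2]
ft_force: [-1.9, 0.3, 2.0]
finger_gap: 13.2
```

```bash
python3 go.py 433 110.8 200 -62;python3 - <<'E'
from h import *
snap('scene','s13')
f=np.load('s13.npz')['p'][:,:,::-1]; cv2.imwrite('pics/s13d.png',cv2.resize(f[135:215,225:305],None,fx=9,fy=7.4,interpolation=cv2.INTER_CUBIC))
E
```

```text
t 20.15 p [433.17 110.84 200.21] R [[0.0, -0.468, 0.884], [-0.0, 0.884, 0.468], [-1.0, -0.0, 0.0]] F [-1.86  0.3   1.98] gap 13.18 j [  7.8 -16.1 110.9  -0.   85.2 -20.1] tq [-0.04  0.39 -0.04]
shift cm [ 0.021  0.004 -0.017] rot [-0.07  0.02  0.01]
```

View pics/s13d.png

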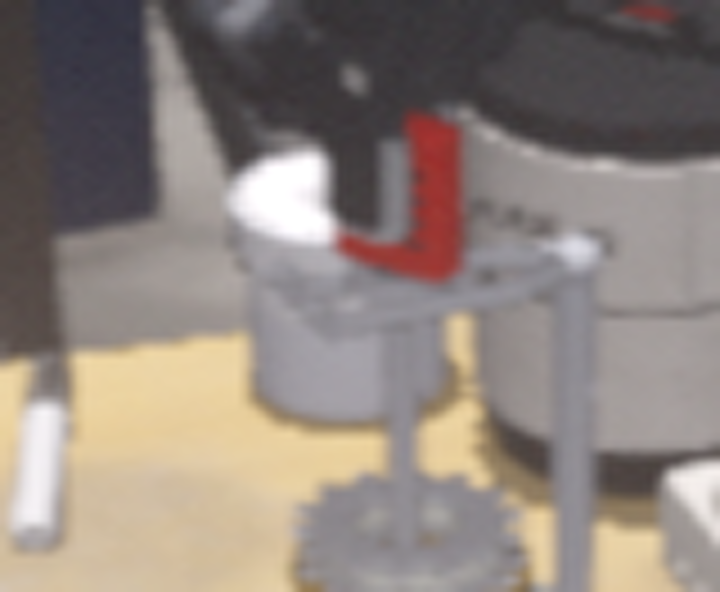

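Request:
servo_tool(commands=[[[205,0,0,0,0,0,0],[200,0,0,0,0,0,0],[170,0,0,0,0,0,0],[140,0,0,0,0,0,0],[120,0,0,0,0,0,0],[120,0,0,0,0,0,0],[120,0,0,0,0,0,0]]], force=20)

```text
time: 20.9
tool_pos: [433.0, 110.8, 199.8]
tcp_rot: [-154.4, 90.0, -126.4]
ft_force: [0.5, 0.2, -0.0]
finger_gap: 45.1
```

```bash
python3 go.py 433 110.8 200 -62;python3 - <<'E'
from h import *
snap('scene','s14')
f=np.load('s14.npz')['p'][:,:,::-1]; cv2.imwrite('pics/s14d.png',cv2.resize(f[135:235,215:315],None,fx=7.2,fy=5.9,interpolation=cv2.INTER_CUBIC))
E
```

```text
t 20.9 p [433.04 110.84 199.78] R [[-0.0, -0.468, 0.884], [-0.0, 0.884, 0.468], [-1.0, -0.0, -0.0]] F [ 0.53  0.23 -0.04] gap 45.05 j [  7.8 -16.1 110.9  -0.   85.1 -20.1] tq [-0.06 -0.02 -0.  ]
shift cm [-0.022 -0.002 -0.006] rot [-0.07 -0.    0.  ]
```

View pics/s14d.png

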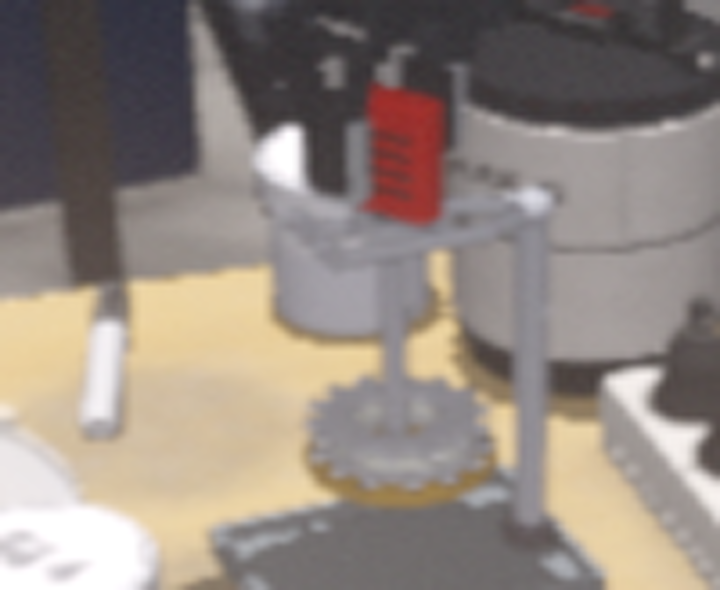

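Request:
servo_tool(commands=[[[120,-0.5,0,0,0,0,0],[120,-1.5,0,0,0,0,0],[120,-3,0,0,0,0,0],[120,-5,0,0,0,0,0],[120,-7.5,0,0,0,0,0],[120,-10,0,0,0,0,0],[120,-12,0,0,0,0,0],[120,-12,0,0,0,0,0]]])

```text
time: 21.75
tool_pos: [434.6, 111.1, 324.8]
tcp_rot: [-20.2, 89.6, 7.7]
ft_force: [0.7, 0.5, -1.2]
finger_gap: 44.9
```

Request:
servo_tool(commands=[[[120,0,2.5,-4,0,0,0],[120,0,5,-8,0,0,0],[120,0,5,-8,0,0,0],[120,0,5,-8,0,0,0],[120,0,5,-8,0,0,0],[120,0,5,-8,0,0,0]]])

```text
time: 22.35
tool_pos: [339.5, 117.4, 319.5]
tcp_rot: [167.6, 89.9, -164.5]
ft_force: [1.0, -0.1, 0.7]
finger_gap: 45.5
```

```bash
python3 go.py;python3 - <<'E'
from h import *
snap('scene','s15')
f=np.load('s15.npz');p=f['p'][:,:,::-1]; a=cv2.resize(p[135:235,215:315],(480,480),interpolation=cv2.INTER_CUBIC)
snap('top','t15')
g=np.load('t15.npz');p2=g['p'][:,:,::-1]; b=cv2.resize(p2[170:240,215:285],(320,320),interpolation=cv2.INTER_CUBIC)
c=np.zeros((480,800,3),np.uint8); c[:,:480]=a; c[:320,480:]=b; cv2.imwrite('pics/f15.png',c)
E
```

```text
t 22.35 p [339.52 117.45 319.53] R [[-0.001, -0.468, 0.884], [-0.0, 0.884, 0.468], [-1.0, 0.0, -0.001]] F [ 0.97 -0.13  0.68] gap 45.48 j [ 10.9 -32.5 110.5  -0.  102.1 -17. ] tq [-0.02 -0.02  0.03]
```

View pics/f15.png

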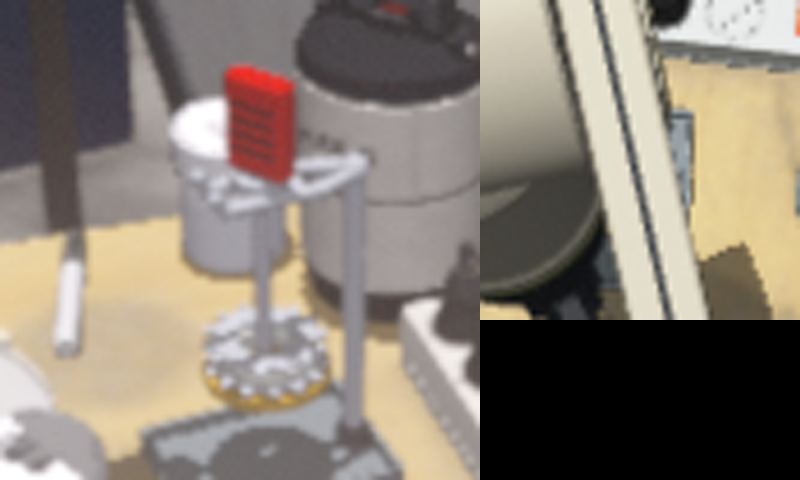

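Request:
servo_tool(commands=[[[120,0,0,0,0,0,0],[120,0,0,0,0,0,0],[120,0,0,0,0,0,0],[120,0,0,0,0,0,0],[120,0,0,0,0,0,0],[120,0,0,0,0,0,0],[120,0,0,0,0,0,0],[120,0,0,0,0,0,0]]])

```text
time: 23.25
tool_pos: [338.9, 117.6, 319.8]
tcp_rot: [-19.9, 90.0, 8.1]
ft_force: [-0.2, 0.3, 1.1]
finger_gap: 45.1
```

```bash
python3 - <<'E'
from h import *
p,d=snap('scene','s16'); q=np.load('s15.npz')['p']
print('diff key region',np.abs(p[145:225,255:295].astype(int)-q[145:225,255:295]).mean())
a=p[:,:,0].astype(int)-p[:,:,1]; m=a[145:185,255:285]>80; ys,xs=np.where(m); print('red',xs.mean()+255,ys.mean()+145)
r.hand_in()
E
```

```text
diff key region 0.90875
red 269.5418994413408 158.3631284916201
the job is handed in; nothing more can be done
```

The key, with the complete pack on it, hangs back in the rack's fork by its collar. It is released, and I handed the job in at about 23 s of the 72 s allowed; the hand-in reports no verdict.

- **Going through the hub:** I read the turn of its cross opening in the top picture, at about −17°. The foot went through on the first try with no contact force to be felt (readings stayed around 1 N).
- **Locking and lifting:** I turned the key 45° below the hub and lifted. The downward force on the wrist rose from about 1 N to about 4 N, and the picture showed the whole pack rising level off the stand.
- **Hanging up:** I lowered the key to its original height, and the force reversed to about +2 N as the collar met the bars. I then let go and drew the gripper up and away.

**Last checks:** the final side view shows the key upright in the fork with both discs and the hub on it, level. Two pictures about 0.9 s apart showed no movement, and the arm was clear of everything. Two things I could not fully confirm:
- **Camera offset:** the top camera read positions 1–3 mm off from the arm and the side view, so I trusted the arm and side view. The end position rests on returning the arm to the spot where I first gripped the key.
- **Top view:** the arm hid the rack from the top camera in the last picture, so that final check comes from the side view only.

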